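# Brake a rolling crate, load it and release the brake

## Task

The rolling crate is about to be wheeled back under the bed: push its brake pedal down until it locks, then set the can and the bottle that stand loose on the table upright in its two empty cells, one in each. When both are in, flick the pedal back up to release the brake. Keep the crate where it stands, set the things down rather than dropping them, and leave everything else alone.

Things in the scene. Friction and masses are not known exactly. Their poses are not given: they have to be found in the camera images.
- crate: Grey plastic crate on four 50 mm wheels, 270 mm long (x), 186 wide (y), rim 118 mm above the table. Origin: centre of its footprint on the table, z up. 3 x 2 open cells (pitch 88.7 by 91 mm, 85 by 87 mm inside), floors 62 mm up; four hold containers 52 mm across, 120 to 142 tall. Rolls along its x at a light push unless braked; about 3.5 kg. Pedal at its -x end.
- pedal (a joint): Brake pedal, a lever hinged across the crate's -x end. 0 = released, sloping up 0.36 rad away from the crate; 0.36 = level; about 0.43 = locked, shoes against the wheels; limit 0.47. Over-centre spring: on either side of 0.22 it snaps to the nearer end and stays there. Needs about 5 N at the foot plate, either way.
- pedal_pad (a point): Centre of the top face of the black foot plate at the pedal's free end, 86 mm out from the hinge axis and 6.5 mm above the pedal's centre line; 86 mm above the table released, 50 locked. Plate 40 mm along the pedal, 44 across (crate's y), 9 thick. Push it from above; to raise it pinch across its 44 mm from above, or hook under its end. Axes: pedal's, the crate's at joint 0. Crate wall 84 mm away.
- pedal_pivot (a point): Point on the pedal's hinge axis (the crate's y direction), mid-width of the crate's -x end, 50 mm above the table, 137 mm from the crate's origin; axes of the crate. The pedal reaches from here towards -x.
- cell_mid (a point): Centre of the floor of one empty cell (middle of the three along x, on the crate's +y side), 62 mm above the table, 56 mm below the rim; axes of the crate.
- cell_end (a point): Centre of the floor of the other empty cell (the end farthest from the pedal, on the crate's -y side), 62 mm above the table, 56 mm below the rim; axes of the crate.
- can_mid (a point): Loose upright aerosol can with a cap, 52 mm in diameter, 142 mm tall, about 0.3 kg: straight from the bottom to 114 mm, then a shoulder and a cap 36 mm wide. This point is on its axis half-way up (71 mm above its foot); z along its axis. To clear the crate's rim when setting it in a cell, hold it 85 to 100 mm above its foot.
- bottle_mid (a point): Loose upright plastic bottle with a screw cap, 52 mm in diameter, 132 mm tall, about 0.25 kg: straight from the bottom to 105 mm, then a shoulder and a cap 38 mm wide. This point is on its axis half-way up (66 mm above its foot); z along its axis. To clear the crate's rim when setting it in a cell, hold it 85 to 100 mm above its foot.
- can: The same can, origin at the centre of its foot.
- bottle: The same bottle, origin at the centre of its foot.
- stock_a: A dark aerosol can already standing in an occupied cell of the crate, 52 mm in diameter, 142 mm tall; origin at the centre of its foot. Leave it standing.
- stock_b: A white screw-cap bottle already standing in an occupied cell of the crate, 52 mm in diameter, 130 mm tall; origin at the centre of its foot. Leave it standing.
- stock_c: A white screw-cap bottle already standing in an occupied cell of the crate, 52 mm in diameter, 120 mm tall; origin at the centre of its foot. Leave it standing.
- stock_d: A bright aerosol can already standing in an occupied cell of the crate, 52 mm in diameter, 135 mm tall; origin at the centre of its foot. Leave it standing.
- spudger: Flat steel spudger, 148 mm long and 4 mm thick, lying on the table; origin under its middle. Leave alone.
- battery: Flat silver phone battery, 92 by 58 by 5 mm, lying on the table; origin under its middle. Leave alone.
- suction_cup: Blue suction cup with a grip knob, 62 mm across and 38 mm tall, standing on the table; origin under its middle. Leave alone.
Things that resemble listed ones, but are neither listed nor needed, are in the scene too. What is shaped like the stock_a but orange is not meant.

How it is judged (in metres and radians):
On the way, in this order (a step that is already met when the one before it is completed fails the run):
1. the pedal is pushed down and stays locked (value of joint pedal above 0.36 rad), for 0.3 s.
2. with the brake still locked, the can and the bottle stand upright in the two empty cells (value of joint pedal above 0.36 rad and ((horizontal distance between can_mid and cell_mid below 0.028 m and z of can_mid in the frame of cell_mid between 0.065 and 0.077 m) or (horizontal distance between can_mid and cell_end below 0.028 m and z of can_mid in the frame of cell_end between 0.065 and 0.077 m)) and angle between each of can_mid, bottle_mid's own z axis and vertical below 0.12 rad and ((horizontal distance between bottle_mid and cell_mid below 0.028 m and z of bottle_mid in the frame of cell_mid between 0.06 and 0.072 m) or (horizontal distance between bottle_mid and cell_end below 0.028 m and z of bottle_mid in the frame of cell_end between 0.06 and 0.072 m))), for 0.3 s.
3. the pedal is flicked up, the brake released, both still standing in their cells (value of joint pedal below 0.08 rad and ((horizontal distance between can_mid and cell_mid below 0.028 m and z of can_mid in the frame of cell_mid between 0.065 and 0.077 m) or (horizontal distance between can_mid and cell_end below 0.028 m and z of can_mid in the frame of cell_end between 0.065 and 0.077 m)) and angle between each of can_mid, bottle_mid's own z axis and vertical below 0.12 rad and ((horizontal distance between bottle_mid and cell_mid below 0.028 m and z of bottle_mid in the frame of cell_mid between 0.06 and 0.072 m) or (horizontal distance between bottle_mid and cell_end below 0.028 m and z of bottle_mid in the frame of cell_end between 0.06 and 0.072 m))), for 0.3 s.
At the end, for the whole second after the job is handed in: Can and bottle stand upright on the floors of the two empty cells, one in each (within 28 mm of the centre, 6 mm in height, tilt under 0.12 rad); the pedal is up (joint under 0.08); the other four containers stand upright; all is at rest (all of step 3 and linear speed of each of can, bottle, crate below 0.03 m/s and angle between each of stock_a, stock_b, stock_c, stock_d's own z axis and vertical below 0.12 rad); the robot touches nothing.
It fails at once if the crate is shifted more than 80 mm from where it stood (distance of crate from where it was at the start of the episode above 0.08 m).
It fails at once if the crate is tipped by more than 0.15 rad (angle between crate's own z axis and vertical above 0.15 rad).
It fails at once if a container in the crate is knocked over or lifted out (angle between any of stock_a, stock_b, stock_c, stock_d's own z axis and vertical above 0.4 rad or height (world z) of any of stock_a, stock_b, stock_c, stock_d above 0.1 m).
It fails at once if the can or the bottle is dropped into its cell (falls in at over 0.6 m/s) ((horizontal distance between can_mid and cell_mid below 0.04 m and z of can_mid in the frame of cell_mid below 0.115 m and linear speed of can above 0.6 m/s) or (horizontal distance between can_mid and cell_end below 0.04 m and z of can_mid in the frame of cell_end below 0.115 m and linear speed of can above 0.6 m/s) or (horizontal distance between bottle_mid and cell_mid below 0.04 m and z of bottle_mid in the frame of cell_mid below 0.115 m and linear speed of bottle above 0.6 m/s) or (horizontal distance between bottle_mid and cell_end below 0.04 m and z of bottle_mid in the frame of cell_end below 0.115 m and linear speed of bottle above 0.6 m/s)).
It fails at once if spudger, battery or suction cup is shifted more than 40 mm (distance of any of spudger, battery, suction_cup from where it was at the start of the episode above 0.04 m).
It also fails if it takes over 70 s, if anything falls off the work surface, if the arm or the gripper's body presses on something with over 40 N, if the wrist force passes 120 N, or if a joint passes its speed limit or range.

## Robot

A 7-joint arm with a two-finger parallel gripper is mounted at the origin on the work surface. World frame = base frame: x ahead of the robot, y to its left, z up, the work surface at z = 0. Lengths are in m, angles in degrees, forces in N, time in s.
With the tool pointing down it reaches from about 0.425 to 0.875 m from the base axis. Payload 4.7 kg.
Tool frame: the origin (TCP) lies between the finger pads; the fingertips stand 25 mm ahead of it and the grasp point (between the pads) lies 6 mm ahead of it (env.tip_reach is the distance from the TCP to the fingertips, in m); z points along the fingers, y is the direction in which the jaws open and shut (so a half turn about z gives the same grasp; the last joint's range is limited). The gripper opens to 87 mm and grips with 3 to 60 N. Pads are 19 mm wide; open, the fingers measure 117 mm over their backs; the gripper's body (75 mm by 190 mm) begins 51 mm behind the grasp point.
Start: joints at [-67.26, 18.392, -4.016, 83.108, 1.295, 78.541, -3.26], TCP at [0.243, 0.603, 0.248] pointing down, gripper open.
Joint ranges: [-163.93, 163.93], [-17.29, 119.83], [-79.2, 71.16], [3.27, 140.29], [-89.18, 269.18], [5.43, 117.66], [-154.24, 154.24]. Speed limits (degrees/s): [147.25, 147.25, 180, 180, 180, 180, 180].

## Interface

Orientations are given as [roll, pitch, yaw] about the fixed x, y, z axes, in that order (R = Rz(yaw) Ry(pitch) Rx(roll)).
In Python, from cell import env, viewer, job gives the robot as it stands.
- The arm moves only by the tool move_arm, never from a script. Its argument "steps" is a list of rows, each a list of 7 numbers: the finger opening in cm, from 0 to 8.7, then the shift along the tool's x, y, z in cm, then the turn, a rotation vector about the tool's x, y, z in rad. In form: [[fingers, tx, ty, tz, wx, wy, wz], ...]. A call has 1 to 5 rows; each row shifts and turns the commanded pose from where the row before left it, along the tool's axes as they then stand; what a row does not reach is not made up. A row lasts 1/12 s, in which the tool goes at most 41.7 mm and 7.16 degrees, less where a joint would pass 70% of its speed; a pose out of reach is approached as far as the arm can. A call is refused whole if a number of a shift passes 4.17 or a number of a turn 0.125, either way. A call with a gripper value outside its range is refused whole. The fingers move at their own pace and stop on an object; "force" is the grip in N (left out, the last holds). Time passes only in rows, so rows that do not move let the fingers close. It gives the time, the measured TCP pose, the force and the opening at its end, in the units of the state.
- env.get_obs(): the state, without advancing time (a new reading comes with each control period).
- viewer.read_camera(name): name is "scene" or "top" or "wrist"; returns a dict with "img" (384x512x3 uint8, red, green, blue), "vfov" (degrees; the focal length in pixels is half the picture's height over the tangent of half this angle, whatever the lens; pixels are square), "cx", "cy" (the principal point, pixels), "k1" (the pictures are not rectified: a ray, as slopes to the right and down, at radius r is drawn at 1 + k1 r^2 times it, then the intrinsics apply), "extrinsics" (4x4, takes a point from world to camera coordinates); the wrist camera has in their place "mount" (4x4, takes a point from camera to tool coordinates, whose origin is the TCP and whose axes are the flange's). Camera axes: x right, y down, z forward; pixel columns grow to the right and rows downward; lengths in m; the calibration is good to about 2 mm. A picture is of the moment at which its call begins: read the wrist's pose just before it. There is no depth.
- job.sign_off(): hands the job in, once; it reports no verdict.
The state is a dict: "time_s": time; "qpos": joint angles; "joint_velocities": joint speeds; "effort": joint torques, N m; "tool_pos": TCP position; "tool_rot": TCP orientation; "force": force on the tool from outside, world axes, zero at the start; "wrist_torque": the same for the moment, N m; "grip_width": finger opening in m.
Only numpy, scipy, OpenCV 4.12 (cv2) and the standard library are available. Lean on these libraries where they do the work, as an engineer would, in place of code of your own. Each camera call takes 0.05 s, during which the arm holds its last target.

## Working session

There is one attempt and no reset: what is moved stays moved. The work goes in short steps, Python scripts to look and compute and a tool call to move; the robot and the scene stay as the last step left them, time stands still between calls to the robot, and variables do not carry over. Pictures are saved under pics/ and viewed, and the job is handed in when it is done.

Besides the shell and the picture viewer there is one more tool, called after "Emit:" as name(argument=value, ...) on one line, values as JSON. move_arm: Moves the arm, as the interface text tells. Its arguments: {"type":"object","properties":{"steps":{"type":"array"},"force":{"type":"number"}},"required":["steps"]}

```bash
ls; mkdir -p pics
cat > h.py <<'E'
import numpy as np, cv2
from cell import env, viewer, job
from scipy.spatial.transform import Rotation as R
def K(c):
    h,w=c['img'].shape[:2]; f=h/2/np.tan(np.radians(c['vfov'])/2); return f
def T_cw(c,obs=None):
    if 'extrinsics' in c: return np.linalg.inv(np.array(c['extrinsics']))
    M=np.eye(4); M[:3,:3]=R.from_euler('xyz',obs['tool_rot'],degrees=True).as_matrix(); M[:3,3]=obs['tool_pos']
    return M@np.array(c['mount'])
def ray(c,u,v,obs=None):
    f=K(c); xd=np.array([(u-c['cx'])/f,(v-c['cy'])/f]); x=xd.copy()
    for _ in range(30): x=xd/(1+c['k1']*(x@x))
    T=T_cw(c,obs); return T[:3,3],T[:3,:3]@np.array([x[0],x[1],1])
def onplane(c,u,v,z,obs=None):
    o,d=ray(c,u,v,obs); return o+d*(z-o[2])/d[2]
def proj(c,p,obs=None):
    q=np.linalg.inv(T_cw(c,obs))@np.append(p,1); x=q[:2]/q[2]; x=x*(1+c['k1']*(x@x)); return x*K(c)+[c['cx'],c['cy']]
def save(c,n): cv2.imwrite(n,c['img'][:,:,::-1])
E
python3 - <<'E'
from h import *
print(env.get_obs())
for n in ['scene','top','wrist']:
    c=viewer.read_camera(n); save(c,f'pics/{n}0.png'); np.save(n+'0.npy',c,allow_pickle=True); print(n,{k:v for k,v in c.items() if k!='img'})
E
```

```text
pics
{'time_s': 0.0, 'qpos': array([-67.25854374,  18.43861808,  -4.01598552,  83.1731142 ,
         1.29542598,  78.54224616,  -3.26300615]), 'joint_velocities': array([-0.0563359 ,  0.12582063,  0.02185218, -0.08026652, -0.01034654,
       -0.0705587 ,  0.11332192]), 'effort': array([-3.50086236e-05, -4.91299975e+01, -4.04041819e-01, -3.12521768e+01,
       -6.39515393e-02,  4.39902884e-02,  1.88663735e-04]), 'tool_pos': array([0.24265119, 0.60246876, 0.24648222]), 'tool_rot': array([-1.79891291e+02,  6.03771910e-03,  1.58065769e+02]), 'force': array([0.69910327, 0.2388596 , 0.46099342]), 'wrist_torque': array([ 0.022582  ,  0.01790063, -0.00964168]), 'grip_width': 0.08675732692435176}
scene {'vfov': 53.09230089392383, 'cx': 257.5413748137969, 'cy': 196.5178041496204, 'k1': -0.11363640169803094, 'extrinsics': array([[ 0.4569047 ,  0.88929207,  0.01994273, -0.23841245],
       [ 0.53736202, -0.25808324, -0.80289171, -0.25462289],
       [-0.70885834,  0.37756146, -0.59579123,  1.34304043],
       [ 0.        ,  0.        ,  0.        ,  1.        ]])}
top {'vfov': 55.66841489116899, 'cx': 249.11266028607372, 'cy': 192.52923743722278, 'k1': -0.06841730084658551, 'extrinsics': array([[-0.01239253, -0.99979748, -0.01585619, -0.02640656],
       [-0.99650504,  0.01365867, -0.08240842,  0.5511411 ],
       [ 0.0826083 ,  0.01477952, -0.9964725 ,  0.83707254],
       [ 0.        ,  0.        ,  0.        ,  1.        ]])}
wrist {'vfov': 69.6435684234281, 'cx': 257.1990429683006, 'cy': 193.77673316286348, 'k1': -0.06877471797468458, 'mount': array([[-2.43890966e-04, -9.57174383e-01, -2.89511902e-01,
         7.90819548e-02],
       [ 9.99999970e-01, -2.27165702e-04, -9.13736790e-05,
         1.17711416e-03],
       [ 2.16933703e-05, -2.89511915e-01,  9.57174410e-01,
        -1.37542783e-01],
       [ 0.00000000e+00,  0.00000000e+00,  0.00000000e+00,
         1.00000000e+00]])}
```

View pics/scene0.png

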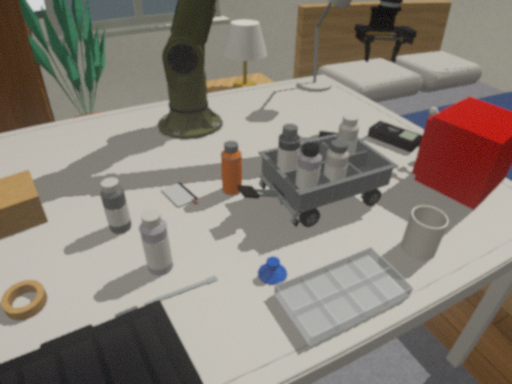

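View pics/top0.png

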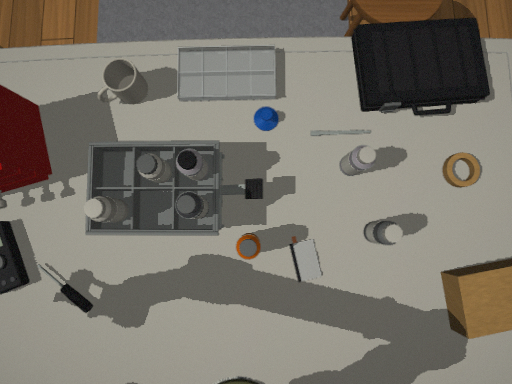

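View pics/wrist0.png

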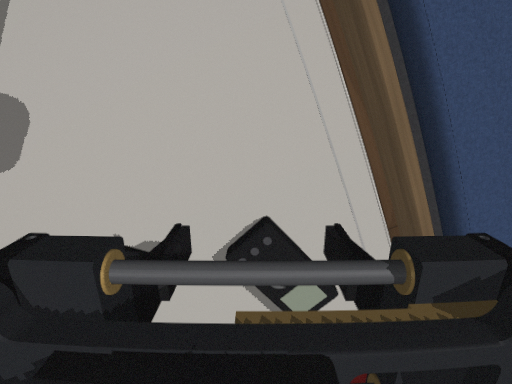

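Run:
```python
from h import *
c=np.load('top0.npy',allow_pickle=True).item(); s=np.load('scene0.npy',allow_pickle=True).item()
a=cv2.resize(c['img'][125:250,75:280],None,fx=3.8,fy=3.8,interpolation=cv2.INTER_CUBIC)
cv2.imwrite('pics/t1.png',a[:,:,::-1])
b=cv2.resize(c['img'][130:260,330:420],None,fx=4,fy=4,interpolation=cv2.INTER_CUBIC)
d=cv2.resize(s['img'][170:280,90:190],None,fx=4,fy=4,interpolation=cv2.INTER_CUBIC)
o=np.zeros((520,760,3),np.uint8); o[:520,:360]=b; o[:440,360:]=d; cv2.imwrite('pics/t2.png',o[:,:,::-1])
e=cv2.resize(s['img'][105:230,225:400],None,fx=4.4,fy=4.4,interpolation=cv2.INTER_CUBIC)
cv2.imwrite('pics/t3.png',e[:,:,::-1])
```

```text
(no output)
```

View pics/t1.png

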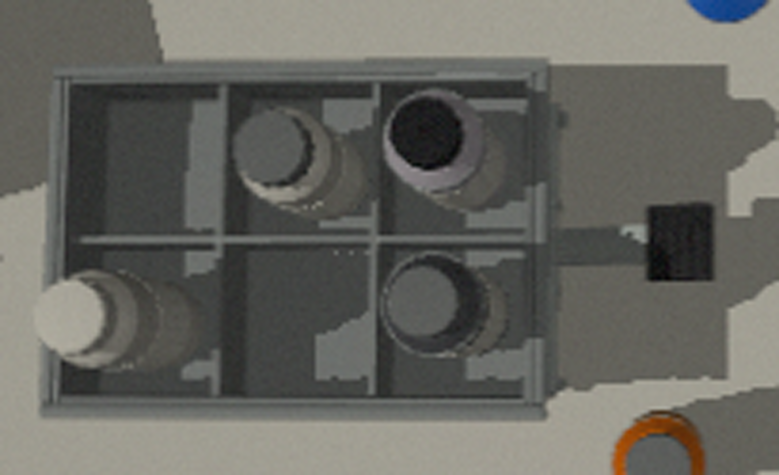

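View pics/t2.png

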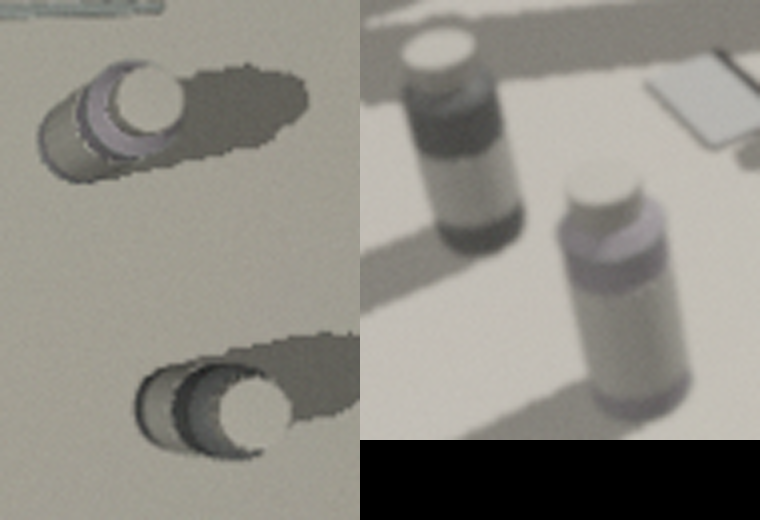

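View pics/t3.png

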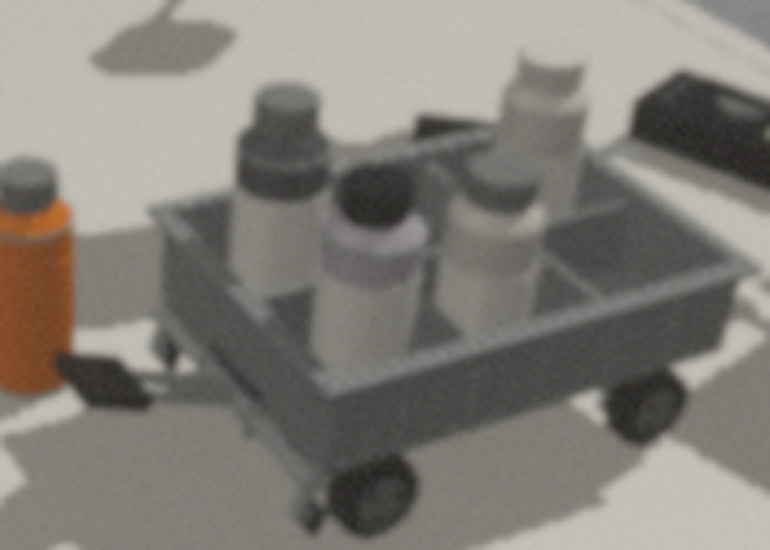

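Run:
```python
from h import *
c=np.load('top0.npy',allow_pickle=True).item(); s=np.load('scene0.npy',allow_pickle=True).item()
def t1(u,v): return (u+.5)/3.8-.5+75,(v+.5)/3.8-.5+125
P=[onplane(c,*t1(*p),.118) for p in [(55,68),(547,60),(546,412),(42,412)]]
for p in P: print('corner',p)
print('ctr',np.mean(P,0), [np.linalg.norm(P[i]-P[(i+1)%4]) for i in range(4)])
for n,p in dict(jx1=(223,240),jx2=(375,240),l=(50,240),r=(546,240)).items(): print(n,onplane(c,*t1(*p),.118))
print('pad',[onplane(c,*t1(*p),.086) for p in [(648,205),(713,205),(713,281),(648,281)]])
def t2(u,v): return (u+.5)/4-.5+330,(v+.5)/4-.5+130
def t2s(u,v): return (u-360+.5)/4-.5+90,(v+.5)/4-.5+170
def tri(a,b):
    A=[];B=[]
    for o,d in (a,b):
        d=d/np.linalg.norm(d);M=np.eye(3)-np.outer(d,d);A.append(M);B.append(M@o)
    return np.linalg.lstsq(np.vstack(A),np.hstack(B),rcond=None)[0]
print('lav top',tri(ray(c,*t2(148,98)),ray(s,*t2s(604,184))))
print('dark top',tri(ray(c,*t2(255,412)),ray(s,*t2s(440,49))))
for h in(.132,.142): print(h,onplane(c,*t2(148,98),h),onplane(c,*t2(255,412),h))
for p,q in ((113,183),(188,183)),((219,412),(292,412)):
  pass
print('cap diam lav',np.linalg.norm(onplane(c,*t2(112,98),.137)-onplane(c,*t2(184,98),.137)),'dark',np.linalg.norm(onplane(c,*t2(219,412),.137)-onplane(c,*t2(292,412),.137)))
for n,p,h in (('upmid',(270,145),192),('upright',(425,132),192),('lowright',(420,303),204),('lowleft',(70,316),192)): print(n,onplane(c,*t1(*p),h/1000))
```

```text
corner [0.65662036 0.3113434  0.118     ]
corner [0.65522863 0.0287265  0.118     ]
corner [0.45886692 0.0303116  0.118     ]
corner [0.46107001 0.31389606 0.118     ]
ctr [0.55794648 0.17106939 0.118     ] [np.float64(0.282620328035645), np.float64(0.19636810116020895), np.float64(0.2835930135646913), np.float64(0.19556701144183541)]
jx1 [0.5563371  0.21135442 0.118     ]
jx2 [0.55509801 0.12526668 0.118     ]
l [0.55779888 0.31135391 0.118     ]
r [0.55374363 0.02974504 0.118     ]
pad [array([ 0.57635046, -0.02623169,  0.086     ]), array([ 0.57581518, -0.06378337,  0.086     ]), array([ 0.53183346, -0.06310479,  0.086     ]), array([ 0.53233695, -0.02572632,  0.086     ])]
lav top [ 0.61711953 -0.27853455  0.14065318]
dark top [ 0.45519251 -0.32944154  0.13305467]
0.132 [ 0.61869842 -0.2813692   0.132     ] [ 0.45495812 -0.33060169  0.132     ]
0.142 [ 0.61683848 -0.27822287  0.142     ] [ 0.4552898  -0.32679639  0.142     ]
cap diam lav 0.03766865578347196 dark 0.03785882333310366
upmid [0.59701955 0.16277685 0.192     ]
upright [0.6022669  0.08343516 0.192     ]
lowright [0.51516044 0.08342496 0.204     ]
lowleft [0.51130638 0.26514013 0.192     ]
```

Run:
```python
from h import *
c=np.load('top0.npy',allow_pickle=True).item(); s=np.load('scene0.npy',allow_pickle=True).item()
for n,k in (('top',c),('scene',s)):
    hsv=cv2.cvtColor(k['img'],cv2.COLOR_RGB2HSV); m=cv2.inRange(hsv,(5,150,80),(18,255,255))
    N,l,st,ce=cv2.connectedComponentsWithStats(m)
    for i in range(1,N):
        if st[i,4]>40: print(n,st[i],ce[i])
a=cv2.resize(c['img'][220:290,220:330],None,fx=7,fy=7,interpolation=cv2.INTER_CUBIC)
cv2.imwrite('pics/t4.png',a[:,:,::-1])
```

```text
top [   0    0   98   48 2159] [49.10328856 20.74432608]
top [ 353    0   89   23 1539] [398.46848603   9.19363223]
top [465   0  47  38 781] [492.48527529  16.60819462]
top [345   8  14  28  77] [352.54545455  20.        ]
top [236 235  24  24 205] [248.08780488 245.45853659]
scene [223 151  17   7  74] [231.2972973  154.72972973]
scene [222 159  19  35 541] [231.33086876 175.33271719]
```

View pics/t4.png

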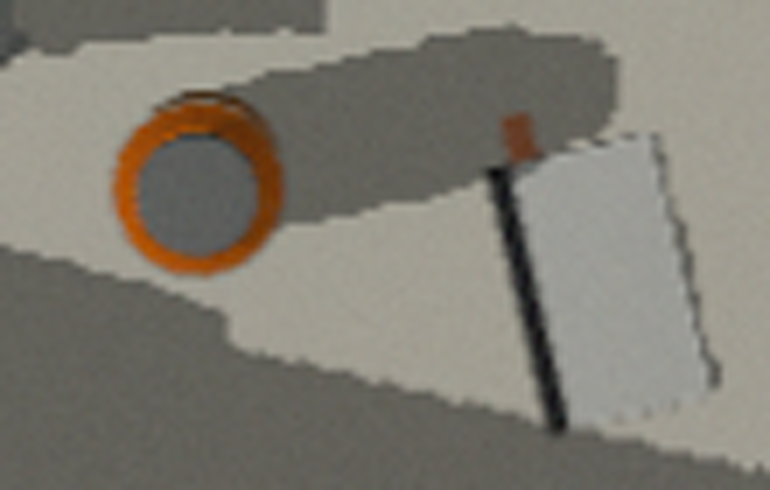

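```bash
cat > plan.py <<'E'
import sys
from h import *
# usage: plan.py x y z roll pitch yaw n grip
def plan(tp,rot,n,g,start=None):
    o=env.get_obs(); p=np.array(o['tool_pos']);r=R.from_euler('xyz',o['tool_rot'],degrees=True)
    print('now',p.round(4),np.round(o['tool_rot'],2),'F',o['force'].round(1),'w',round(o['grip_width'],4),'t',round(o['time_s'],2))
    rt=R.from_euler('xyz',rot,degrees=True); w=(r.inv()*rt).as_rotvec()/n; d=(np.array(tp)-p)/n
    rows=[]
    for i in range(n):
        s=r.inv().apply(d)*100; rows.append([g]+[round(x,2) for x in s]+[round(x,3) for x in w]); r=r*R.from_rotvec(w)
    for i in range(0,n,5): print(str([[float(x) for x in q] for q in rows[i:i+5]]).replace(' ',''))
if __name__=='__main__':
    a=list(map(float,sys.argv[1:])); plan(a[:3],a[3:6],int(a[6]),a[7])
E
python3 plan.py .564 -.05 .29 180 0 90 20 0
```

```text
now [0.2427 0.6026 0.2467] [-179.91    0.    158.07] F [-0.6  0.1  0.4] w 0.0872 t 0.15
[[0.0,-2.71,-2.43,-0.21,-0.0,0.0,0.059],[0.0,-2.85,-2.26,-0.21,-0.0,0.0,0.059],[0.0,-2.98,-2.09,-0.21,-0.0,0.0,0.059],[0.0,-3.1,-1.91,-0.21,-0.0,0.0,0.059],[0.0,-3.2,-1.72,-0.21,-0.0,0.0,0.059]]
[[0.0,-3.3,-1.53,-0.21,-0.0,0.0,0.059],[0.0,-3.39,-1.33,-0.21,-0.0,0.0,0.059],[0.0,-3.46,-1.13,-0.21,-0.0,0.0,0.059],[0.0,-3.52,-0.92,-0.21,-0.0,0.0,0.059],[0.0,-3.57,-0.71,-0.21,-0.0,0.0,0.059]]
[[0.0,-3.6,-0.5,-0.22,-0.0,0.0,0.059],[0.0,-3.63,-0.28,-0.22,-0.0,0.0,0.059],[0.0,-3.64,-0.06,-0.22,-0.0,0.0,0.059],[0.0,-3.63,0.15,-0.22,-0.0,0.0,0.059],[0.0,-3.62,0.37,-0.22,-0.0,0.0,0.059]]
[[0.0,-3.59,0.58,-0.22,-0.0,0.0,0.059],[0.0,-3.55,0.79,-0.22,-0.0,0.0,0.059],[0.0,-3.5,1.0,-0.22,-0.0,0.0,0.059],[0.0,-3.43,1.21,-0.22,-0.0,0.0,0.059],[0.0,-3.35,1.41,-0.22,-0.0,0.0,0.059]]
```

Emit:
move_arm(steps=[[0,-2.7,-2.4,-0.8,0,0,0.06],[0,-2.8,-2.3,-0.8,0,0,0.06],[0,-3.0,-2.1,-0.8,0,0,0.06],[0,-3.1,-1.9,-0.8,0,0,0.06],[0,-3.2,-1.7,-0.8,0,0,0.06]])

```text
time_s: 0.57
tool_pos: [0.3231, 0.4381, 0.2876]
tool_rot: [-180.0, 0.0, 140.7]
force: [0.8, -0.0, 0.5]
grip_width: 0.0612
```

Emit:
move_arm(steps=[[0,-3.3,-1.5,0,0,0,0.06],[0,-3.4,-1.3,0,0,0,0.06],[0,-3.5,-1.1,0,0,0,0.06],[0,-3.5,-0.9,0,0,0,0.06],[0,-3.6,-0.7,0,0,0,0.06]])

```text
time_s: 0.98
tool_pos: [0.4038, 0.2749, 0.2875]
tool_rot: [180.0, -0.0, 123.5]
force: [0.6, 0.4, -0.9]
grip_width: 0.028
```

Emit:
move_arm(steps=[[0,-3.6,-0.5,0,0,0,0.06],[0,-3.6,-0.3,0,0,0,0.06],[0,-3.6,-0.1,0,0,0,0.06],[0,-3.6,0.1,0,0,0,0.06],[0,-3.6,0.4,0,0,0,0.06]])

```text
time_s: 1.4
tool_pos: [0.4817, 0.1118, 0.2876]
tool_rot: [180.0, -0.0, 106.3]
force: [0.2, -0.0, -0.1]
grip_width: 0.0018
```

```bash
python3 plan.py .564 -.05 .29 180 0 90 5 0
python3 - <<'E'
from h import *
o=env.get_obs();c=viewer.read_camera('wrist');save(c,'pics/w1.png');np.save('w1.npy',(o,c),allow_pickle=True)
E
```

```text
now [0.4817 0.1118 0.2876] [ 1.7999e+02 -2.0000e-02  1.0634e+02] F [ 0.2 -0.  -0.1] w 0.0018 t 1.4
[[0.0,-3.57,0.67,-0.05,0.0,-0.0,0.057],[0.0,-3.53,0.87,-0.05,0.0,-0.0,0.057],[0.0,-3.47,1.07,-0.05,0.0,-0.0,0.057],[0.0,-3.4,1.27,-0.05,0.0,-0.0,0.057],[0.0,-3.33,1.46,-0.05,0.0,-0.0,0.057]]
```

View pics/w1.png

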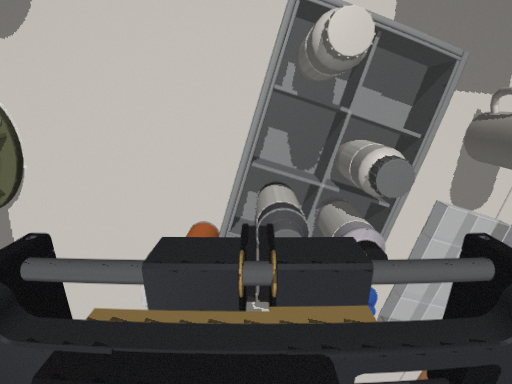

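Run:
```python
from h import *
o,c=np.load('w1.npy',allow_pickle=True)
for n,p in dict(x1=(345,108),x2=(331,183),farR=(465,54),tl=(292,0)).items(): print(n,onplane(c,*p,.118,o))
c=np.load('top0.npy',allow_pickle=True).item(); print('orange',onplane(c,248,247.3,.142),onplane(c,248,247.3,.13))
```

```text
x1 [0.54995529 0.21921915 0.118     ]
x2 [0.56448777 0.13651609 0.118     ]
farR [0.6555563  0.31216259 0.118     ]
tl [0.46310491 0.30207406 0.118     ]
orange [ 0.43028667 -0.03175776  0.142     ] [ 0.42948161 -0.031521    0.13      ]
```

Emit:
move_arm(steps=[[0,-3.6,0.7,0,0,0,0.057],[0,-3.5,0.9,0,0,0,0.057],[0,-3.5,1.1,0,0,0,0.057],[0,-3.4,1.3,0,0,0,0.057],[0,-3.3,1.5,0,0,0,0.057]])

```text
time_s: 1.87
tool_pos: [0.5663, -0.0491, 0.2876]
tool_rot: [180.0, -0.0, 90.1]
force: [1.2, 0.1, -0.4]
grip_width: 0.0009
```

Emit:
move_arm(steps=[[0,0,0,4,0,0,0],[0,0,0,4,0,0,0],[0,0,0,4,0,0,0],[0,0,0,3,0,0,0],[0,0,0,1.5,0,0,0]])

```text
time_s: 2.28
tool_pos: [0.5628, -0.0473, 0.1178]
tool_rot: [-179.6, 0.0, 90.2]
force: [0.3, 0.0, 0.6]
grip_width: 0.0003
```

Emit:
move_arm(steps=[[0,0,0,0.8,0,0,0],[0,0,0,0.8,0,0,0],[0,0,0,0.8,0,0,0],[0,0,0,0.8,0,0,0],[0,0,0,0.8,0,0,0]])

```text
time_s: 2.7
tool_pos: [0.5668, -0.0474, 0.0827]
tool_rot: [179.9, -0.0, 90.2]
force: [-0.1, 0.1, -0.7]
grip_width: 0.0004
```

Emit:
move_arm(steps=[[0,0,0,0.4,0,0,0],[0,0,0,0.4,0,0,0],[0,0,0,0.2,0,0,0],[0,0,0,0.1,0,0,0]])

```text
time_s: 3.03
tool_pos: [0.5661, -0.0479, 0.0736]
tool_rot: [-180.0, -0.1, 90.2]
force: [-9.1, 0.2, 19.2]
grip_width: 0.0006
```

Run:
```python
from h import *
o=env.get_obs();c=viewer.read_camera('scene');a=cv2.resize(c['img'][105:230,225:400],None,fx=4.4,fy=4.4,interpolation=cv2.INTER_CUBIC)
cv2.imwrite('pics/s2.png',a[:,:,::-1])
```

```text
(no output)
```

View pics/s2.png

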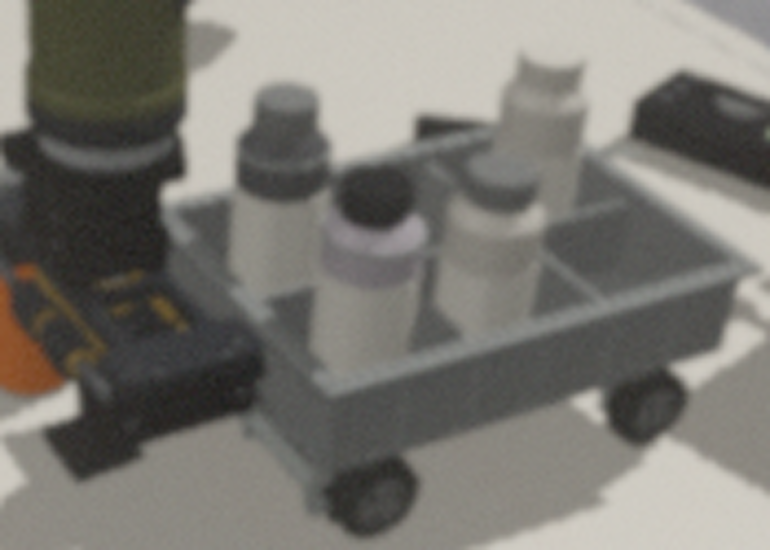

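Emit:
move_arm(steps=[[0,0,0,-1,0,0,0],[0,0,0,-3,0,0,0],[0,0,0,-4,0,0,0],[0,0,0,-4,0,0,0],[0,0,0,-4,0,0,0]])

```text
time_s: 3.5
tool_pos: [0.5657, -0.0478, 0.2335]
tool_rot: [180.0, -0.0, 90.2]
force: [1.2, 0.9, 0.2]
grip_width: 0.0001
```

```bash
python3 plan.py .617 -.278 .22 180 0 90 10 8.7
python3 - <<'E'
from h import *
o=env.get_obs();c=viewer.read_camera('scene');a=cv2.resize(c['img'][105:230,225:400],None,fx=4.4,fy=4.4,interpolation=cv2.INTER_CUBIC)
cv2.imwrite('pics/s3.png',a[:,:,::-1])
E
```

```text
now [ 0.5657 -0.0478  0.2335] [ 1.7997e+02 -1.0000e-02  9.0160e+01] F [1.2 0.9 0.2] w 0.0001 t 3.5
[[8.7,-2.3,0.51,0.13,0.0,-0.0,0.0],[8.7,-2.3,0.51,0.13,0.0,-0.0,0.0],[8.7,-2.3,0.51,0.13,0.0,-0.0,0.0],[8.7,-2.3,0.51,0.13,0.0,-0.0,0.0],[8.7,-2.3,0.51,0.13,0.0,-0.0,0.0]]
[[8.7,-2.3,0.51,0.13,0.0,-0.0,0.0],[8.7,-2.3,0.51,0.13,0.0,-0.0,0.0],[8.7,-2.3,0.51,0.13,0.0,-0.0,0.0],[8.7,-2.3,0.51,0.13,0.0,-0.0,0.0],[8.7,-2.3,0.51,0.13,0.0,-0.0,0.0]]
```

View pics/s3.png

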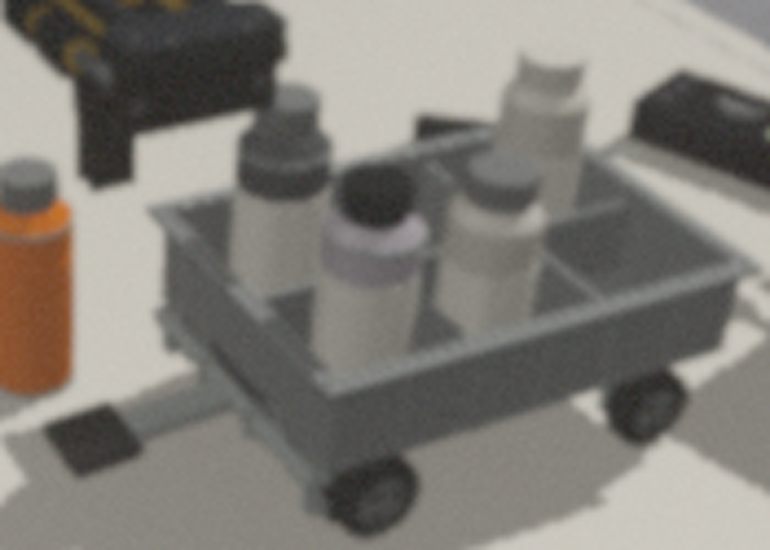

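Pedal is down and locked and the crate is unmoved. On to the can.

Emit:
move_arm(steps=[[8.7,-2.3,0.5,0,0,0,0],[8.7,-2.3,0.5,0,0,0,0],[8.7,-2.3,0.5,0,0,0,0],[8.7,-2.3,0.5,0,0,0,0],[8.7,-2.3,0.5,0,0,0,0]])

```text
time_s: 3.97
tool_pos: [0.5917, -0.1635, 0.2317]
tool_rot: [179.9, -0.0, 90.2]
force: [0.3, 0.1, -0.3]
grip_width: 0.0264
```

Emit:
move_arm(steps=[[8.7,-2.3,0.5,0,0,0,0],[8.7,-2.3,0.5,0,0,0,0],[8.7,-2.3,0.5,0,0,0,0],[8.7,-2.3,0.5,0,0,0,0],[8.7,-2.3,0.5,0,0,0,0]])

```text
time_s: 4.38
tool_pos: [0.6171, -0.2786, 0.2314]
tool_rot: [180.0, -0.0, 90.2]
force: [0.5, 0.2, -0.7]
grip_width: 0.0591
```

```bash
python3 plan.py .617 -.278 .101 180 0 90 5 8.7
python3 - <<'E'
from h import *
o=env.get_obs();c=viewer.read_camera('top');save(c,'pics/t5.png')
c=viewer.read_camera('wrist');save(c,'pics/w5.png')
E
```

```text
now [ 0.6171 -0.2786  0.2314] [179.96  -0.    90.2 ] F [ 0.5  0.2 -0.7] w 0.0591 t 4.38
[[8.7,0.01,-0.0,2.61,0.0,-0.0,0.001],[8.7,0.01,-0.0,2.61,0.0,-0.0,0.001],[8.7,0.01,-0.0,2.61,0.0,-0.0,0.001],[8.7,0.01,-0.0,2.61,0.0,-0.0,0.001],[8.7,0.01,-0.0,2.61,0.0,-0.0,0.001]]
```

View pics/t5.png

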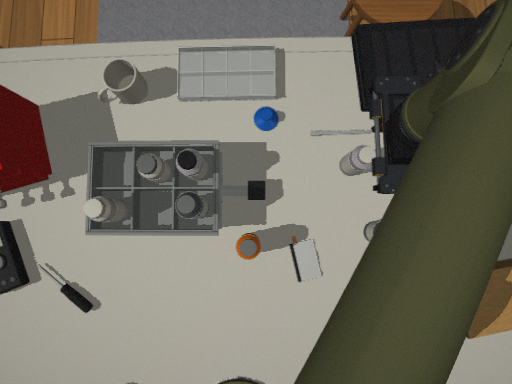

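View pics/w5.png

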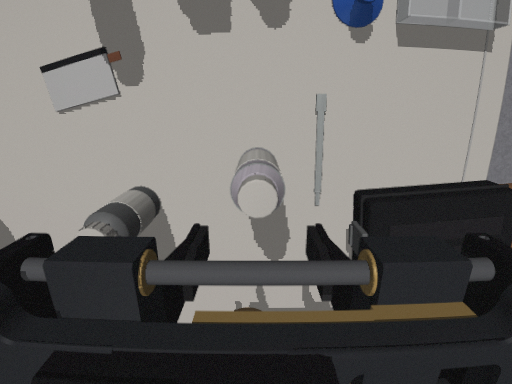

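Run:
```python
from h import *
o=env.get_obs();c=viewer.read_camera('wrist')
print(onplane(c,258,198,.142,o)); print('bottle approx',onplane(c,100,240,.132,o))
```

```text
[ 0.61727207 -0.27506235  0.142     ]
bottle approx [ 0.4637847  -0.32080533  0.132     ]
```

Emit:
move_arm(steps=[[8.7,0,0,0,0,0,0],[8.7,0,0,0,0,0,0],[8.7,0,0,0,0,0,0],[8.7,0,0,0,0,0,0]])

```text
time_s: 4.87
tool_pos: [0.617, -0.2762, 0.2317]
tool_rot: [180.0, -0.0, 90.3]
force: [0.3, 0.7, -0.4]
grip_width: 0.0868
```

Consistent. Descend and grasp.

Emit:
move_arm(steps=[[8.7,0,0,2.6,0,0,0],[8.7,0,0,2.6,0,0,0],[8.7,0,0,2.6,0,0,0],[8.7,0,0,2.6,0,0,0],[8.7,0,0,2.6,0,0,0]])

```text
time_s: 5.28
tool_pos: [0.6169, -0.2766, 0.1007]
tool_rot: [179.9, -0.0, 90.2]
force: [0.3, 0.4, -0.3]
grip_width: 0.0869
```

Emit:
move_arm(steps=[[5,0,0,0,0,0,0],[4,0,0,0,0,0,0],[4,0,0,0,0,0,0],[4,0,0,0,0,0,0],[4,0,0,0,0,0,0]], force=20)

```text
time_s: 5.7
tool_pos: [0.6178, -0.2781, 0.1038]
tool_rot: [179.8, 0.1, 90.2]
force: [-0.7, -0.3, -0.2]
grip_width: 0.0614
```

Emit:
move_arm(steps=[[4,0,0,0,0,0,0],[4,0,0,0,0,0,0],[4,0,0,0,0,0,0]], force=20)

```text
time_s: 5.95
tool_pos: [0.617, -0.278, 0.1029]
tool_rot: [179.9, 0.0, 90.2]
force: [-1.3, 0.5, 6.0]
grip_width: 0.0511
```

Emit:
move_arm(steps=[[4,0,0,-1,0,0,0],[4,0,0,-3,0,0,0],[4,0,0,-4,0,0,0],[4,0,0,-4,0,0,0],[4,0,0,-4,0,0,0]])

```text
time_s: 6.37
tool_pos: [0.6159, -0.2772, 0.2628]
tool_rot: [-179.9, -0.0, 90.2]
force: [1.4, -0.9, -2.4]
grip_width: 0.051
```

Emit:
move_arm(steps=[[4,0,0,-4,0,0,0],[4,2,0,-3,0,0,0],[4,3,0,0,0,0,0],[4,3.5,0,0,0,0,0],[4,3.5,0,0,0,0,0]])

```text
time_s: 6.78
tool_pos: [0.6157, -0.1572, 0.3322]
tool_rot: [180.0, -0.0, 90.0]
force: [1.6, 1.1, -3.8]
grip_width: 0.0512
```

Emit:
move_arm(steps=[[4,3.5,0,0,0,0,0],[4,3.5,0,0,0,0,0],[4,3.5,0,0,0,0,0],[4,3.5,0,0,0,0,0],[4,3.5,0,0,0,0,0]])

```text
time_s: 7.2
tool_pos: [0.615, 0.019, 0.3315]
tool_rot: [-180.0, -0.0, 90.2]
force: [-0.0, -0.1, -1.6]
grip_width: 0.0514
```

```bash
python3 plan.py .602 .2585 .335 180 0 90 10 4
python3 - <<'E'
from h import *
c=viewer.read_camera('wrist');save(c,'pics/w6.png');c=viewer.read_camera('scene');save(c,'pics/s6.png')
E
```

```text
now [0.615  0.019  0.3315] [-1.7996e+02 -1.0000e-02  9.0160e+01] F [-0.  -0.1 -1.6] w 0.0514 t 7.2
[[4.0,2.4,-0.12,-0.03,-0.0,-0.0,0.0],[4.0,2.4,-0.12,-0.03,-0.0,-0.0,0.0],[4.0,2.4,-0.12,-0.03,-0.0,-0.0,0.0],[4.0,2.4,-0.13,-0.03,-0.0,-0.0,0.0],[4.0,2.4,-0.13,-0.03,-0.0,-0.0,0.0]]
[[4.0,2.39,-0.13,-0.03,-0.0,-0.0,0.0],[4.0,2.39,-0.13,-0.03,-0.0,-0.0,0.0],[4.0,2.39,-0.13,-0.03,-0.0,-0.0,0.0],[4.0,2.39,-0.13,-0.04,-0.0,-0.0,0.0],[4.0,2.39,-0.13,-0.04,-0.0,-0.0,0.0]]
```

View pics/s6.png

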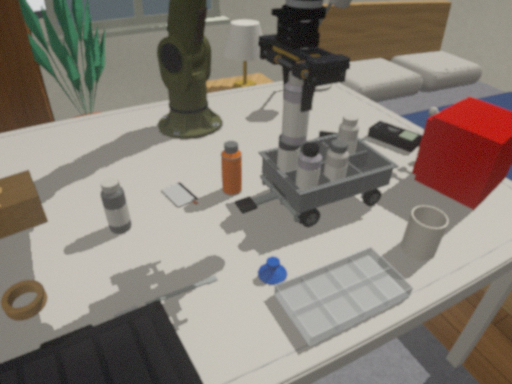

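View pics/w6.png

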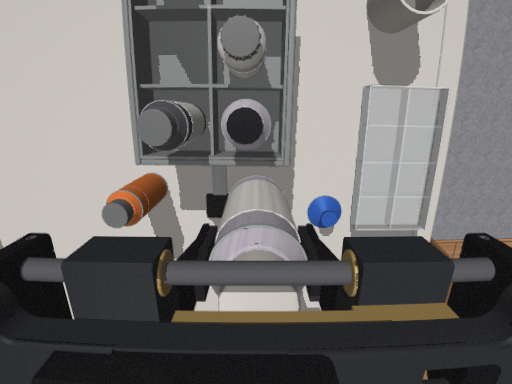

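Run:
```python
from h import *
o=env.get_obs();c=viewer.read_camera('wrist')
for p in [(212,86),(212,8),(133,161),(290,162),(293,5),(124,5)]: print(p,onplane(c,*p,.118,o))
```

```text
(212, 86) [0.55979094 0.13743855 0.118     ]
(212, 8) [0.5613191  0.22301669 0.118     ]
(133, 161) [0.454002   0.04513214 0.118     ]
(290, 162) [0.65759641 0.04646565 0.118     ]
(293, 5) [0.65335469 0.22738777 0.118     ]
(124, 5) [0.45896185 0.2280263  0.118     ]
```

Emit:
move_arm(steps=[[4,2.4,-0.1,-0.1,0,0,0],[4,2.4,-0.1,-0.1,0,0,0],[4,2.4,-0.1,-0.1,0,0,0],[4,2.4,-0.1,0,0,0,0],[4,2.4,-0.1,0,0,0,0]])

```text
time_s: 7.77
tool_pos: [0.6103, 0.1365, 0.3346]
tool_rot: [-180.0, 0.0, 90.0]
force: [0.9, -0.3, -3.4]
grip_width: 0.051
```

Emit:
move_arm(steps=[[4,2.4,-0.1,0,0,0,0],[4,2.4,-0.1,0,0,0,0],[4,2.4,-0.1,0,0,0,0],[4,2.4,-0.1,0,0,0,0],[4,2.0,-0.1,0,0,0,0]])

```text
time_s: 8.18
tool_pos: [0.605, 0.2537, 0.3343]
tool_rot: [-180.0, 0.0, 90.1]
force: [-0.8, 0.3, -3.0]
grip_width: 0.0518
```

Run:
```python
from h import *
print(env.get_obs()['tool_pos'])
for n in ('top','scene','wrist'): save(viewer.read_camera(n),f'pics/{n}7.png')
```

```text
[0.60495774 0.25369432 0.33427546]
```

View pics/wrist7.png

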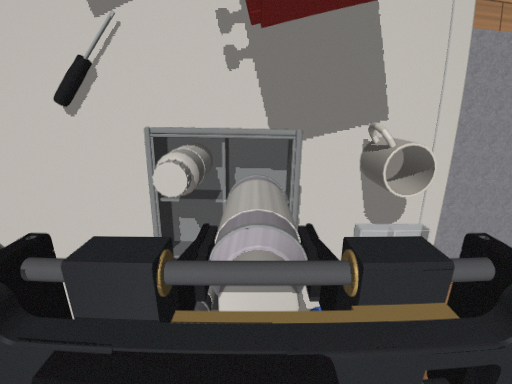

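View pics/scene7.png

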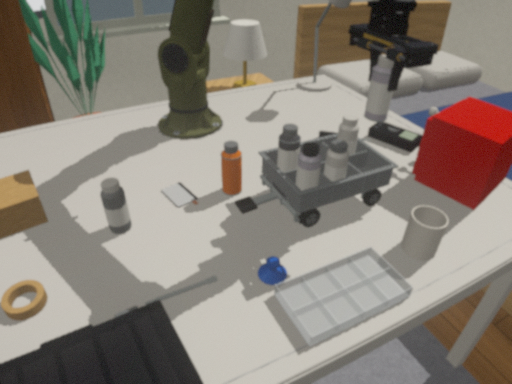

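Run:
```python
from h import *
o=env.get_obs();c=viewer.read_camera('wrist');print(o['tool_pos'],o['joint_velocities'].round(2))
a=cv2.resize(c['img'][110:260,120:320],None,fx=4,fy=4,interpolation=cv2.INTER_CUBIC);cv2.imwrite('pics/w8.png',a[:,:,::-1])
np.save('w8.npy',(o,c),allow_pickle=True)
```

```text
[0.60455025 0.25453131 0.33373808] [ 1.56 -1.01  2.52  0.86  1.81  0.14  0.23]
```

View pics/w8.png

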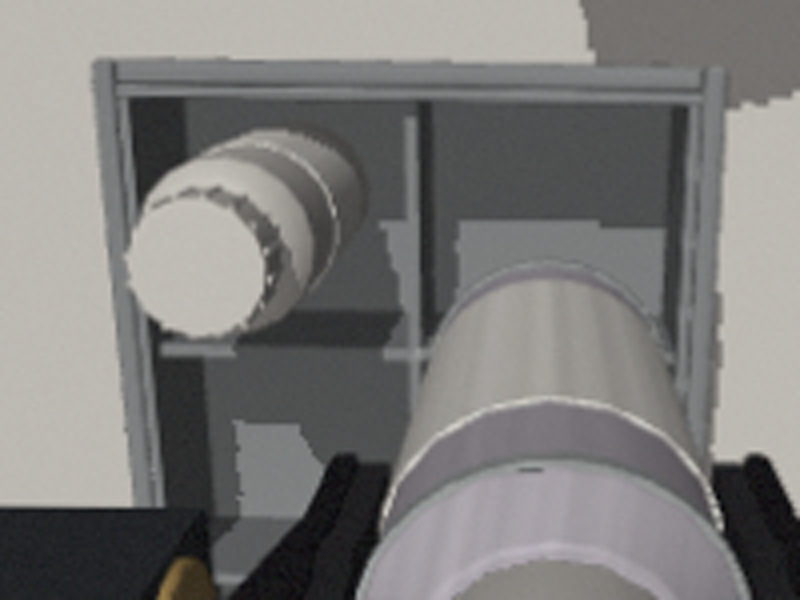

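Run:
```python
from h import *
o,c=np.load('w8.npy',allow_pickle=True)
f=lambda u,v:((u+.5)/4-.5+120,(v+.5)/4-.5+110)
for n,p,z in [('outL',(95,63),.118),('outR',(723,70),.118),('inL',(120,88),.118),('inR',(702,97),.118),('cross',(412,353),.118),('cross',(412,353),.105),('cell floor corner far-right?',(680,110),.062),('far floor mid',(420,107),.062)]: print(n,onplane(c,*f(*p),z,o).round(4))
```

```text
outL [0.4611 0.3176 0.118 ]
outR [0.659  0.3156 0.118 ]
inL [0.4684 0.3097 0.118 ]
inR [0.6528 0.3072 0.118 ]
cross [0.5589 0.222  0.118 ]
cross [0.5572 0.2178 0.105 ]
cell floor corner far-right? [0.6524 0.2979 0.062 ]
far floor mid [0.5573 0.2985 0.062 ]
```

Emit:
move_arm(steps=[[4,0.6,0,1,0,0,0],[4,0,0,2,0,0,0],[4,0,0,2,0,0,0],[4,0,0,2,0,0,0],[4,0,0,1,0,0,0]])

```text
time_s: 8.8
tool_pos: [0.6041, 0.2572, 0.2512]
tool_rot: [-179.8, 0.1, 90.0]
force: [-0.7, -0.2, -3.6]
grip_width: 0.0513
```

Run:
```python
from h import *
o=env.get_obs();print(o['tool_pos'],o['force'])
for n in ('top','scene'): save(viewer.read_camera(n),f'pics/{n}9.png')
```

```text
[0.60412923 0.25718972 0.25118552] [-0.68153459 -0.18243006 -3.609222  ]
```

View pics/top9.png

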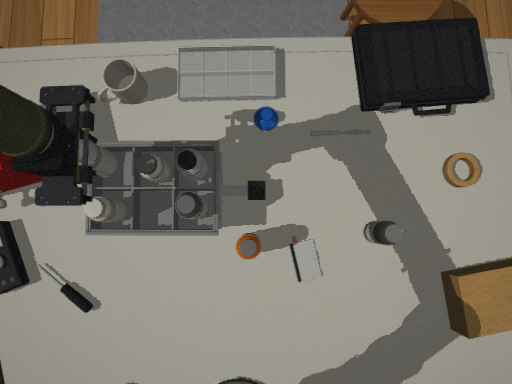

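View pics/scene9.png

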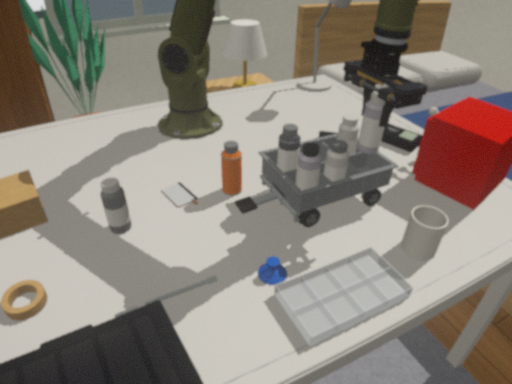

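Emit:
move_arm(steps=[[4,0.2,0,2,0,0,0],[4,0,0,2,0,0,0],[4,0,0,2,0,0,0],[4,0,0,1,0,0,0],[4,0,0,0.5,0,0,0]])

```text
time_s: 9.32
tool_pos: [0.6048, 0.2609, 0.1788]
tool_rot: [-179.9, 0.0, 90.1]
force: [-0.0, -0.2, -2.5]
grip_width: 0.0513
```

Emit:
move_arm(steps=[[4,0,0,0.3,0,0,0],[4,0,0,0.3,0,0,0],[4,0,0,0.2,0,0,0],[4,0,0,0.1,0,0,0]])

```text
time_s: 9.65
tool_pos: [0.6055, 0.2615, 0.1714]
tool_rot: [179.9, -0.0, 90.2]
force: [-0.7, -0.1, -2.5]
grip_width: 0.0511
```

Emit:
move_arm(steps=[[4,0,0,0.3,0,0,0],[4,0,0,0.2,0,0,0],[4,0,0,0.1,0,0,0],[4,0,0,0,0,0,0]])

```text
time_s: 9.98
tool_pos: [0.6051, 0.2615, 0.1648]
tool_rot: [180.0, -0.0, 90.2]
force: [0.5, -0.8, -2.3]
grip_width: 0.0513
```

Run:
```python
from h import *
o=env.get_obs();print(o['tool_pos'],o['force'])
```

```text
[0.60505019 0.26146294 0.16483418] [ 0.52660574 -0.75016436 -2.3234728 ]
```

Not yet touching (still the can's weight). A bit further.

Emit:
move_arm(steps=[[4,0,0,0.1,0,0,0],[4,0,0,0.1,0,0,0],[4,0,0,0,0,0,0]])

```text
time_s: 10.23
tool_pos: [0.6052, 0.2618, 0.1646]
tool_rot: [180.0, -0.1, 90.2]
force: [-3.3, 0.1, 5.7]
grip_width: 0.0516
```

Emit:
move_arm(steps=[[4,0,0,0.1,0,0,0],[4,0,0,0.1,0,0,0],[4,0,0,0,0,0,0]])

```text
time_s: 10.48
tool_pos: [0.6053, 0.262, 0.1645]
tool_rot: [179.9, -0.1, 90.2]
force: [-5.5, -1.3, 14.4]
grip_width: 0.0514
```

Emit:
move_arm(steps=[[5.6,0,0,-0.2,0,0,0],[6.2,0,0,0,0,0,0],[7,0,0,0,0,0,0],[7,0,0,0,0,0,0],[7,0,0,0,0,0,0]])

```text
time_s: 10.9
tool_pos: [0.605, 0.2613, 0.1621]
tool_rot: [-180.0, 0.0, 90.2]
force: [0.2, 0.2, -0.3]
grip_width: 0.0685
```

Emit:
move_arm(steps=[[7,0,0,-1,0,0,0],[7,0,0,-2,0,0,0],[7,0,0,-4,0,0,0],[7,0,0,-4,0,0,0],[7,0,0,-4,0,0,0]])

```text
time_s: 11.32
tool_pos: [0.6047, 0.2611, 0.3146]
tool_rot: [-180.0, 0.0, 90.2]
force: [0.5, 0.4, 0.1]
grip_width: 0.0701
```

```bash
python3 plan.py .455 -.330 .30 180 0 90 20 8.7
python3 - <<'E'
from h import *
o=env.get_obs();print(o['tool_pos'],o['force'])
c=viewer.read_camera('scene');a=cv2.resize(c['img'][85:230,225:400],None,fx=4,fy=4,interpolation=cv2.INTER_CUBIC)
cv2.imwrite('pics/s10.png',a[:,:,::-1])
E
```

```text
now [0.6047 0.2611 0.3146] [-1.7999e+02  2.0000e-02  9.0160e+01] F [0.5 0.4 0.1] w 0.0701 t 11.32
[[8.7,-2.95,-0.76,0.07,-0.0,0.0,0.0],[8.7,-2.95,-0.76,0.07,-0.0,0.0,0.0],[8.7,-2.95,-0.76,0.07,-0.0,0.0,0.0],[8.7,-2.95,-0.76,0.07,-0.0,0.0,0.0],[8.7,-2.95,-0.75,0.07,-0.0,0.0,0.0]]
[[8.7,-2.95,-0.75,0.07,-0.0,0.0,0.0],[8.7,-2.95,-0.75,0.07,-0.0,0.0,0.0],[8.7,-2.95,-0.75,0.07,-0.0,0.0,0.0],[8.7,-2.95,-0.75,0.07,-0.0,0.0,0.0],[8.7,-2.95,-0.75,0.07,-0.0,0.0,0.0]]
[[8.7,-2.95,-0.75,0.07,-0.0,0.0,0.0],[8.7,-2.95,-0.75,0.07,-0.0,0.0,0.0],[8.7,-2.95,-0.75,0.07,-0.0,0.0,0.0],[8.7,-2.95,-0.75,0.07,-0.0,0.0,0.0],[8.7,-2.95,-0.75,0.07,-0.0,0.0,0.0]]
[[8.7,-2.96,-0.75,0.07,-0.0,0.0,0.0],[8.7,-2.96,-0.75,0.07,-0.0,0.0,0.0],[8.7,-2.96,-0.75,0.07,-0.0,0.0,0.0],[8.7,-2.96,-0.75,0.07,-0.0,0.0,0.0],[8.7,-2.96,-0.75,0.07,-0.0,0.0,0.0]]
[0.60465387 0.26111464 0.31464387] [0.51175477 0.41784379 0.11992405]
```

View pics/s10.png

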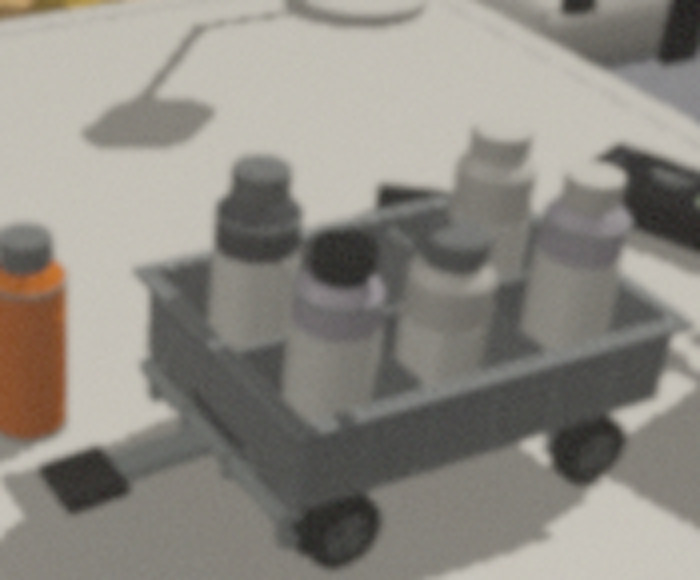

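Emit:
move_arm(steps=[[8.7,-3,-0.8,0,0,0,0],[8.7,-3,-0.8,0,0,0,0],[8.7,-3,-0.8,0,0,0,0],[8.7,-3,-0.8,0,0,0,0],[8.7,-3,-0.8,0,0,0,0]])

```text
time_s: 11.78
tool_pos: [0.565, 0.1097, 0.313]
tool_rot: [180.0, -0.0, 90.2]
force: [0.2, -1.2, 1.0]
grip_width: 0.0862
```

Emit:
move_arm(steps=[[8.7,-3,-0.8,0,0,0,0],[8.7,-3,-0.8,0,0,0,0],[8.7,-3,-0.8,0,0,0,0],[8.7,-3,-0.8,0,0,0,0],[8.7,-3,-0.8,0,0,0,0]])

```text
time_s: 12.2
tool_pos: [0.5253, -0.0405, 0.3131]
tool_rot: [179.9, -0.0, 90.2]
force: [0.1, 0.3, 0.0]
grip_width: 0.0866
```

Emit:
move_arm(steps=[[8.7,-3,-0.8,0,0,0,0],[8.7,-3,-0.8,0,0,0,0],[8.7,-3,-0.8,0,0,0,0],[8.7,-3,-0.8,0,0,0,0],[8.7,-3,-0.8,0,0,0,0]])

```text
time_s: 12.62
tool_pos: [0.4857, -0.1907, 0.3132]
tool_rot: [179.9, -0.0, 90.2]
force: [0.1, 0.1, -0.1]
grip_width: 0.0869
```

Emit:
move_arm(steps=[[8.7,-3,-0.6,1,0,0,0],[8.7,-3,-0.6,2,0,0,0],[8.7,-3,-0.6,2,0,0,0],[8.7,-2.6,-0.6,2,0,0,0],[8.7,-2.6,-0.6,1,0,0,0]])

```text
time_s: 13.03
tool_pos: [0.4554, -0.332, 0.2309]
tool_rot: [-179.9, -0.1, 90.1]
force: [0.4, -0.3, 0.1]
grip_width: 0.0871
```

Emit:
move_arm(steps=[[8.7,0,0,0,0,0,0]])

```text
time_s: 13.12
tool_pos: [0.4525, -0.3364, 0.2308]
tool_rot: [-179.8, 0.1, 89.7]
force: [-0.5, -0.5, 0.1]
grip_width: 0.0868
```

Run:
```python
from h import *
o=env.get_obs();print(o['tool_pos'],o['joint_velocities'].round(1))
c=viewer.read_camera('wrist');save(c,'pics/w11.png');np.save('w11.npy',(o,c),allow_pickle=True)
```

```text
[ 0.45246607 -0.3364462   0.23079771] [-2.6 -2.5 -2.7 -1.2  0.2  2.6 -5.4]
```

View pics/w11.png

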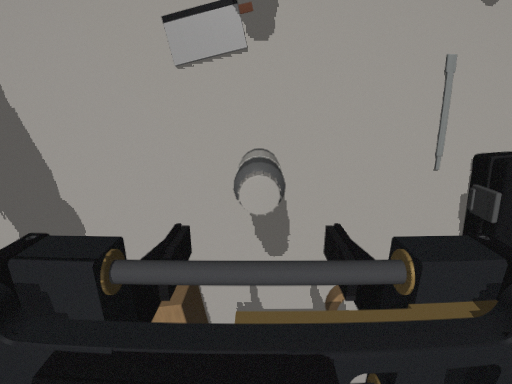

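Run:
```python
from h import *
o,c=np.load('w11.npy',allow_pickle=True); print(onplane(c,260,194.5,.132,o)); print(env.get_obs()['tool_pos'])
```

```text
[ 0.45556733 -0.32831687  0.132     ]
[ 0.45428276 -0.33402152  0.23179835]
```

Target (0.455, −0.329); shift +0.5 cm along tool x.

Emit:
move_arm(steps=[[8.7,0.5,0.1,2.6,0,0,0],[8.7,0,0,2.6,0,0,0],[8.7,0,0,2.6,0,0,0],[8.7,0,0,2.6,0,0,0],[8.7,0,0,2.9,0,0,0]])

```text
time_s: 13.58
tool_pos: [0.4597, -0.3249, 0.0998]
tool_rot: [179.8, -0.0, 90.3]
force: [0.5, 0.1, 0.1]
grip_width: 0.0869
```

Emit:
move_arm(steps=[[5,0,0,0,0,0,0],[4,0,0,0,0,0,0],[4,0,0,0,0,0,0],[4,0,0,0,0,0,0],[4,0,0,0,0,0,0]])

```text
time_s: 14.0
tool_pos: [0.459, -0.3266, 0.1016]
tool_rot: [179.8, 0.1, 90.2]
force: [0.3, -0.4, 0.6]
grip_width: 0.0617
```

Emit:
move_arm(steps=[[4,0,0,0,0,0,0],[4,0,0,0,0,0,0],[4,0,0,0,0,0,0],[4,0,0,0,0,0,0]])

```text
time_s: 14.33
tool_pos: [0.458, -0.3268, 0.1007]
tool_rot: [179.9, 0.0, 90.2]
force: [-2.2, 0.0, 7.6]
grip_width: 0.0515
```

Emit:
move_arm(steps=[[4,0,0,-1,0,0,0],[4,0,0,-3,0,0,0],[4,0,0,-4,0,0,0],[4,0,0,-4,0,0,0],[4,0,0,-4,0,0,0]])

```text
time_s: 14.75
tool_pos: [0.4571, -0.3258, 0.2613]
tool_rot: [-180.0, -0.0, 90.1]
force: [1.0, -0.7, -1.6]
grip_width: 0.052
```

Emit:
move_arm(steps=[[4,0,0,-4,0,0,0],[4,2,0.3,-3.5,0,0,0],[4,3,0.4,0,0,0,0],[4,3.5,0.4,0,0,0,0],[4,3.5,0.4,0,0,0,0]])

```text
time_s: 15.17
tool_pos: [0.4721, -0.2054, 0.3356]
tool_rot: [179.9, -0.0, 90.0]
force: [0.8, 0.9, -3.1]
grip_width: 0.0517
```

Emit:
move_arm(steps=[[4,3.5,0.4,0,0,0,0],[4,3.5,0.4,0,0,0,0],[4,3.5,0.4,0,0,0,0],[4,3.5,0.4,0,0,0,0],[4,3.5,0.4,0,0,0,0]])

```text
time_s: 15.58
tool_pos: [0.4914, -0.0294, 0.3349]
tool_rot: [180.0, -0.0, 90.2]
force: [1.1, 0.0, -1.0]
grip_width: 0.0514
```

Emit:
move_arm(steps=[[4,3.5,0.4,0,0,0,0],[4,3.5,0.4,0,0,0,0],[4,3.5,0.4,0,0,0,0],[4,3,0.4,0,0,0,0],[4,2,0.3,0,0,0,0]])

```text
time_s: 16.0
tool_pos: [0.5097, 0.1282, 0.3344]
tool_rot: [-180.0, -0.1, 90.4]
force: [0.7, 0.0, -2.1]
grip_width: 0.052
```

```bash
python3 plan.py .511 .172 .335 180 0 90 5 4
python3 - <<'E'
from h import *
c=viewer.read_camera('wrist');save(c,'pics/w12.png')
E
```

```text
now [0.5097 0.1282 0.3344] [-1.7996e+02 -7.0000e-02  9.0400e+01] F [ 0.7  0.  -2.1] w 0.052 t 16.0
[[4.0,0.88,0.03,-0.01,-0.0,-0.0,0.001],[4.0,0.88,0.03,-0.01,-0.0,-0.0,0.001],[4.0,0.88,0.03,-0.01,-0.0,-0.0,0.001],[4.0,0.88,0.03,-0.01,-0.0,-0.0,0.001],[4.0,0.88,0.03,-0.01,-0.0,-0.0,0.001]]
```

View pics/w12.png

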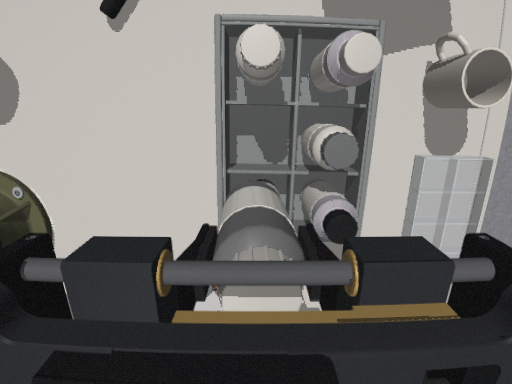

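Emit:
move_arm(steps=[[4,1.3,0,0,0,0,0],[4,1.3,0,0,0,0,0],[4,1,0,0,0,0,0],[4,0.5,0,0,0,0,0],[4,0,0,0,0,0,0]])

```text
time_s: 16.47
tool_pos: [0.51, 0.1664, 0.3345]
tool_rot: [-180.0, -0.0, 90.3]
force: [-0.4, 0.5, -1.7]
grip_width: 0.0517
```

Run:
```python
from h import *
viewer.read_camera('wrist');viewer.read_camera('wrist')
o=env.get_obs();c=viewer.read_camera('wrist');print(o['tool_pos'],o['joint_velocities'].round(2))
save(c,'pics/w13.png'); np.save('w13.npy',(o,c),allow_pickle=True)
```

```text
[0.51033735 0.16440238 0.33460887] [ 0.35 -0.23  0.68  0.11  0.14  0.07  0.04]
```

View pics/w13.png

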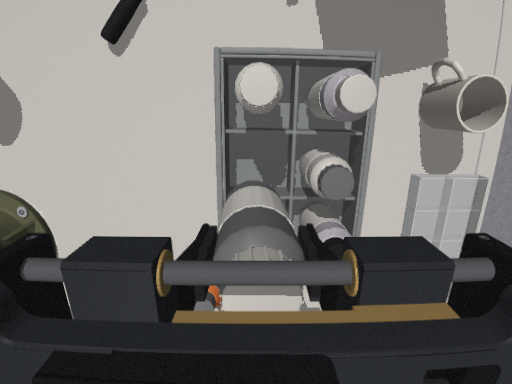

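Run:
```python
from h import *
o,c=np.load('w13.npy',allow_pickle=True)
for p in [(293,131),(291,197),(215,49),(380,53),(225,132),(225,197)]: print(p,onplane(c,*p,.118,o).round(4),onplane(c,*p,.110,o).round(4))
```

```text
(293, 131) [0.5563 0.2204 0.118 ] [0.5573 0.2199 0.11  ]
(291, 197) [0.5569 0.1333 0.118 ] [0.5579 0.1307 0.11  ]
(215, 49) [0.4613 0.3159 0.118 ] [0.4602 0.3175 0.11  ]
(380, 53) [0.6579 0.3139 0.118 ] [0.6612 0.3155 0.11  ]
(225, 132) [0.4706 0.219  0.118 ] [0.4697 0.2184 0.11  ]
(225, 197) [0.468  0.1331 0.118 ] [0.4671 0.1306 0.11  ]
```

Emit:
move_arm(steps=[[4,0.9,0.1,1,0,0,0],[4,0,0.1,2,0,0,0],[4,0,0,2,0,0,0],[4,0,0,2,0,0,0],[4,0,0,1,0,0,0]])

```text
time_s: 17.03
tool_pos: [0.5109, 0.1737, 0.2513]
tool_rot: [-179.8, 0.1, 90.1]
force: [0.1, 0.7, -2.3]
grip_width: 0.0519
```

Run:
```python
from h import *
o=env.get_obs();print(o['tool_pos'],o['force'])
a=[]
for n in ('top','scene'): a.append(viewer.read_camera(n)['img'])
t=cv2.resize(a[0][120:250,20:240],None,fx=2,fy=2); s=cv2.resize(a[1][60:230,225:400],None,fx=2,fy=2)
o=np.zeros((340,800,3),np.uint8); o[:260,:440]=t; o[:,450:]=s; cv2.imwrite('pics/c14.png',o[:,:,::-1])
```

```text
[0.5109408  0.17365547 0.25134238] [ 0.07328634  0.65801512 -2.26768132]
```

View pics/c14.png

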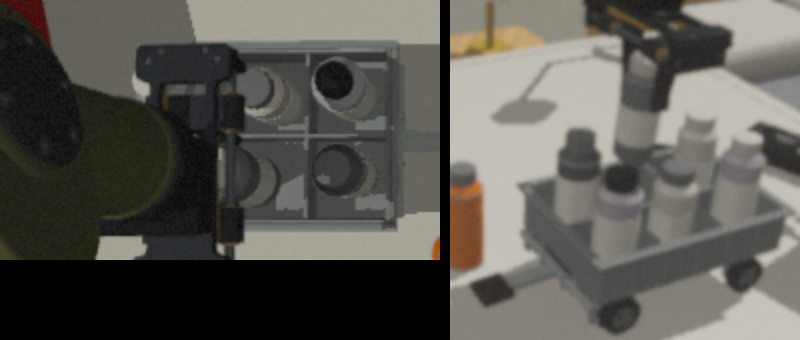

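Emit:
move_arm(steps=[[4,0,0,2,0,0,0],[4,0,0,2,0,0,0],[4,0,0,2,0,0,0],[4,0,0,1,0,0,0],[4,0,0,0.5,0,0,0]])

```text
time_s: 17.55
tool_pos: [0.512, 0.174, 0.1789]
tool_rot: [-179.9, 0.0, 90.2]
force: [-0.0, 0.1, -2.5]
grip_width: 0.0515
```

Emit:
move_arm(steps=[[4,0,0,0.3,0,0,0],[4,0,0,0.3,0,0,0],[4,0,0,0.3,0,0,0],[4,0,0,0.2,0,0,0],[4,0,0,0,0,0,0]])

```text
time_s: 17.97
tool_pos: [0.5124, 0.1741, 0.1687]
tool_rot: [180.0, -0.0, 90.2]
force: [-0.3, 0.2, -2.3]
grip_width: 0.0518
```

Emit:
move_arm(steps=[[4,0,0,0.3,0,0,0],[4,0,0,0.2,0,0,0],[4,0,0,0.1,0,0,0],[4,0,0,0,0,0,0]])

```text
time_s: 18.3
tool_pos: [0.5122, 0.1741, 0.1626]
tool_rot: [-180.0, -0.0, 90.2]
force: [-0.3, -0.5, -2.0]
grip_width: 0.0514
```

Emit:
move_arm(steps=[[4,0,0,0.1,0,0,0],[4,0,0,0.1,0,0,0],[4,0,0,0,0,0,0]])

```text
time_s: 18.55
tool_pos: [0.5124, 0.1746, 0.1624]
tool_rot: [180.0, -0.1, 90.2]
force: [-4.8, -1.5, 8.7]
grip_width: 0.0517
```

Contact. Release and lift.

Emit:
move_arm(steps=[[5.6,0,0,-0.1,0,0,0],[6.2,0,0,0,0,0,0],[7,0,0,0,0,0,0],[7,0,0,0,0,0,0],[7,0,0,0,0,0,0]])

```text
time_s: 18.97
tool_pos: [0.5123, 0.1741, 0.1615]
tool_rot: [180.0, 0.0, 90.2]
force: [-0.6, 0.2, 0.0]
grip_width: 0.0685
```

Emit:
move_arm(steps=[[7,0,0,-1,0,0,0],[7,0,0,-2,0,0,0],[7,0,0,-4,0,0,0],[7,0,0,-4,0,0,0],[7,0,0,-4,0,0,0]])

```text
time_s: 19.38
tool_pos: [0.5119, 0.1737, 0.3138]
tool_rot: [-180.0, 0.0, 90.2]
force: [-0.1, 0.6, 0.6]
grip_width: 0.0701
```

```bash
python3 plan.py .554 -.052 .29 180 0 90 10 7
python3 - <<'E'
from h import *
c=viewer.read_camera('scene');a=cv2.resize(c['img'][85:230,225:400],None,fx=4,fy=4,interpolation=cv2.INTER_CUBIC)
cv2.imwrite('pics/s15.png',a[:,:,::-1])
E
```

```text
now [0.5119 0.1737 0.3138] [-180.      0.     90.16] F [-0.1  0.6  0.6] w 0.0701 t 19.38
[[7.0,-2.26,0.41,0.24,-0.0,0.0,0.0],[7.0,-2.26,0.42,0.24,-0.0,0.0,0.0],[7.0,-2.26,0.42,0.24,-0.0,0.0,0.0],[7.0,-2.26,0.42,0.24,-0.0,0.0,0.0],[7.0,-2.26,0.42,0.24,-0.0,0.0,0.0]]
[[7.0,-2.26,0.42,0.24,-0.0,0.0,0.0],[7.0,-2.26,0.42,0.24,-0.0,0.0,0.0],[7.0,-2.26,0.42,0.24,-0.0,0.0,0.0],[7.0,-2.26,0.42,0.24,-0.0,0.0,0.0],[7.0,-2.26,0.42,0.24,-0.0,0.0,0.0]]
```

View pics/s15.png

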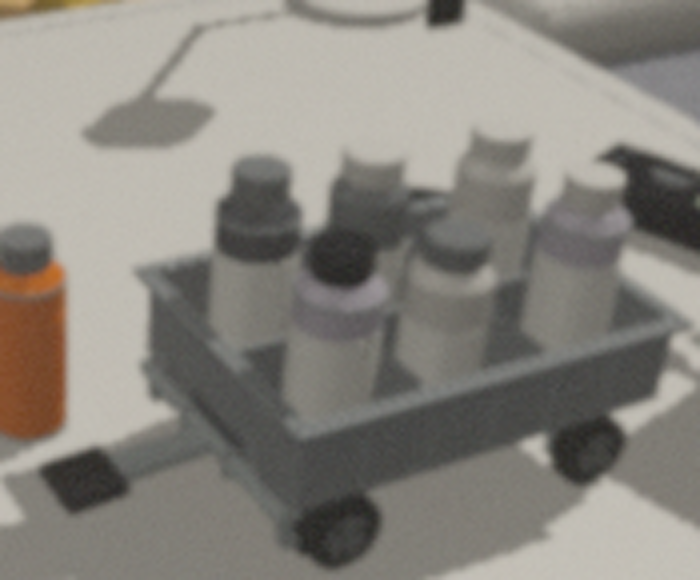

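Run:
```python
from h import *
c=viewer.read_camera('top'); im=c['img']; a=cv2.resize(im[165:215,210:290],None,fx=8,fy=8,interpolation=cv2.INTER_CUBIC); cv2.imwrite('pics/t16.png',a[:,:,::-1])
g=im[175:205,240:280].max(2); m=(g<50).astype(np.uint8); N,l,st,ce=cv2.connectedComponentsWithStats(m)
for i in range(1,N):
  if st[i,4]>50:
    x,y,w,h,_=st[i]; print(st[i],ce[i]); print([onplane(c,u+240-.5,v+175-.5,.05).round(4) for u,v in((x,y),(x+w,y),(x+w,y+h),(x,y+h))], onplane(c,ce[i][0]+240,ce[i][1]+175,.05))
```

```text
[  8   6  17  19 322] [16.02484472 14.97204969]
[array([ 0.5762, -0.0306,  0.05  ]), array([ 0.5757, -0.0696,  0.05  ]), array([ 0.532 , -0.0689,  0.05  ]), array([ 0.5325, -0.0301,  0.05  ])] [ 0.55412887 -0.04989762  0.05      ]
```

View pics/t16.png

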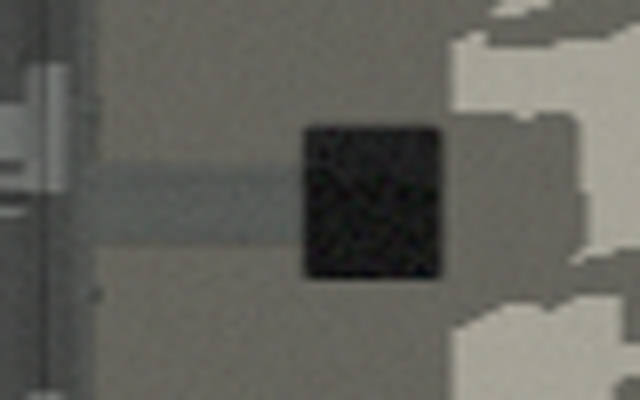

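Emit:
move_arm(steps=[[8.7,-2.3,0.4,0,0,0,0],[8.7,-2.3,0.4,0,0,0,0],[8.7,-2.3,0.4,0,0,0,0],[8.7,-2.3,0.4,0,0,0,0],[8.7,-2.3,0.4,0,0,0,0]])

```text
time_s: 19.9
tool_pos: [0.5326, 0.058, 0.3119]
tool_rot: [180.0, -0.0, 90.2]
force: [0.5, 0.0, -0.0]
grip_width: 0.0861
```

Emit:
move_arm(steps=[[8.7,-2.3,0.4,0,0,0,0],[8.7,-2.3,0.4,0,0,0,0],[8.7,-2.3,0.4,0,0,0,0],[8.7,-2.3,0.4,0,0,0,0],[8.7,-2.0,0.4,0,0,0,0]])

```text
time_s: 20.32
tool_pos: [0.5529, -0.0547, 0.3119]
tool_rot: [180.0, 0.0, 90.1]
force: [1.2, 0.4, 0.3]
grip_width: 0.087
```

Emit:
move_arm(steps=[[8.7,0,0,0,0.05,0,0],[8.7,0,0,0,0.05,0,0],[8.7,0,0,0,0.05,0,0],[8.7,0,0,0,0,0,0]])

```text
time_s: 20.65
tool_pos: [0.5538, -0.0524, 0.3106]
tool_rot: [-171.3, 0.1, 90.2]
force: [0.2, 0.7, -0.4]
grip_width: 0.0871
```

Run:
```python
from h import *
import plan
r=[-171.3,0,90.2]; z=R.from_euler('xyz',r,degrees=True).apply([0,0,1]); print(z)
for zz,n in ((.115,5),(.046,5)):
  tp=np.array([.554,-.052,zz])-.006*z; print(tp.round(4)); plan.plan(tp,r,n,8.7)
```

```text
[-1.51259899e-01 -5.27998796e-04 -9.88493887e-01]
[ 0.5549 -0.052   0.1209]
now [ 0.5538 -0.0524  0.3106] [-1.7126e+02  7.0000e-02  9.0200e+01] F [ 0.2  0.7 -0.4] w 0.0871 t 20.65
[[8.7,0.01,0.6,3.75,-0.0,0.0,-0.0],[8.7,0.01,0.6,3.75,-0.0,0.0,-0.0],[8.7,0.01,0.6,3.75,-0.0,0.0,-0.0],[8.7,0.01,0.6,3.75,-0.0,0.0,-0.0],[8.7,0.01,0.6,3.75,-0.0,0.0,-0.0]]
[ 0.5549 -0.052   0.0519]
now [ 0.5538 -0.0524  0.3106] [-1.7126e+02  7.0000e-02  9.0200e+01] F [ 0.2  0.7 -0.4] w 0.0871 t 20.65
[[8.7,0.01,0.81,5.11,-0.0,0.0,-0.0],[8.7,0.01,0.81,5.11,-0.0,0.0,-0.0],[8.7,0.01,0.81,5.11,-0.0,0.0,-0.0],[8.7,0.01,0.81,5.11,-0.0,0.0,-0.0],[8.7,0.01,0.8,5.11,-0.0,0.0,-0.0]]
```

Emit:
move_arm(steps=[[8.7,0,0.6,3.75,0,0,0],[8.7,0,0.6,3.75,0,0,0],[8.7,0,0.6,3.75,0,0,0],[8.7,0,0.6,3.75,0,0,0],[8.7,0,0.6,3.0,0,0,0]])

```text
time_s: 21.07
tool_pos: [0.5545, -0.0525, 0.1268]
tool_rot: [-171.4, -0.0, 90.2]
force: [-0.3, -0.5, 0.8]
grip_width: 0.0871
```

Run:
```python
from h import *
import plan
viewer.read_camera('scene')
plan.plan([.5549,-.052,.0519],[-171.3,0,90.2],5,8.7)
a=[]
for n in ('top','scene'): a.append(viewer.read_camera(n)['img'])
t=cv2.resize(a[0][90:290,180:380],None,fx=2,fy=2); s=cv2.resize(a[1][100:260,190:370],None,fx=2.2,fy=2.2)
o=np.zeros((400,800,3),np.uint8); o[:400,:400]=t; o[:s.shape[0],402:402+s.shape[1]]=s; cv2.imwrite('pics/c17.png',o[:,:,::-1])
```

```text
now [ 0.5514 -0.052   0.1215] [-1.7091e+02  3.0000e-02  9.0200e+01] F [-2.6  1.3 -3.5] w 0.0869 t 21.12
[[8.7,0.0,0.29,1.36,-0.001,0.0,-0.0],[8.7,0.0,0.29,1.36,-0.001,0.0,-0.0],[8.7,0.0,0.28,1.36,-0.001,0.0,-0.0],[8.7,0.0,0.28,1.36,-0.001,0.0,-0.0],[8.7,0.0,0.28,1.36,-0.001,0.0,-0.0]]
```

View pics/c17.png

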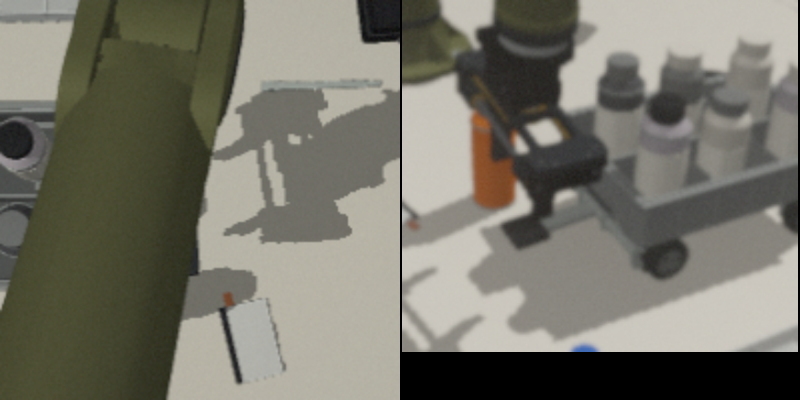

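Emit:
move_arm(steps=[[8.7,0,0.25,1.4,0,0,0],[8.7,0,0.25,1.4,0,0,0],[8.7,0,0.25,1.4,0,0,0],[8.7,0,0.25,1.4,0,0,0],[8.7,0,0.2,1.2,0,0,0]])

```text
time_s: 21.63
tool_pos: [0.5583, -0.0526, 0.0603]
tool_rot: [-171.5, -0.0, 90.2]
force: [-0.4, -0.5, -0.5]
grip_width: 0.0872
```

Run:
```python
from h import *
import plan
plan.plan([.5549,-.052,.0519],[-171.3,0,90.2],1,8.7)
s=viewer.read_camera('scene')['img']; s=cv2.resize(s[130:260,190:350],None,fx=4.5,fy=4.5)
cv2.imwrite('pics/c18.png',s[:,:,::-1])
```

```text
now [ 0.5583 -0.0526  0.0603] [-1.7154e+02 -2.0000e-02  9.0190e+01] F [-0.4 -0.5 -0.5] w 0.0872 t 21.63
[[8.7,0.06,-0.21,0.89,0.004,-0.0,-0.0]]
```

View pics/c18.png

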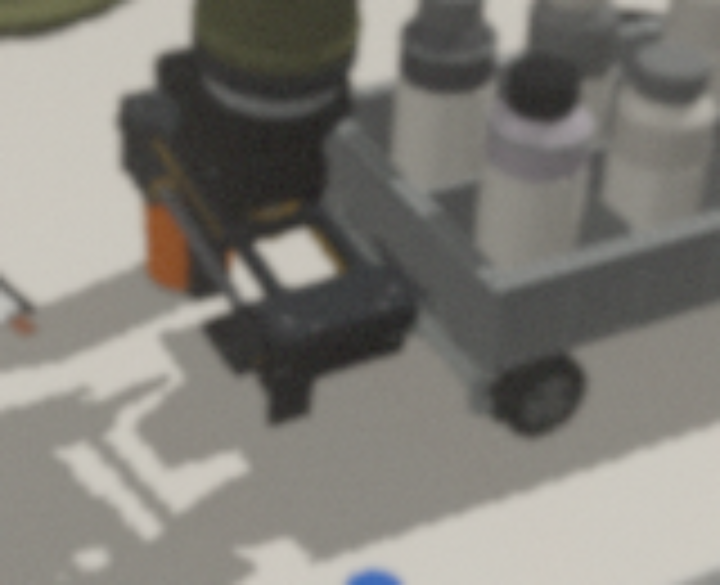

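Emit:
move_arm(steps=[[8.7,0,-0.2,0.7,0,0,0],[8.7,0,0,0,0,0,0],[4,0,0,0,0,0,0],[3.5,0,0,0,0,0,0],[3.5,0,0,0,0,0,0]], force=15)

```text
time_s: 22.1
tool_pos: [0.5549, -0.0529, 0.0541]
tool_rot: [-171.5, -0.0, 90.2]
force: [-0.5, -0.1, 0.2]
grip_width: 0.0743
```

Emit:
move_arm(steps=[[3.5,0,0,0,0,0,0],[3.5,0,0,0,0,0,0],[3.5,0,0,0,0,0,0],[3.5,0,0,0,0,0,0],[3.5,0,0,0,0,0,0]])

```text
time_s: 22.52
tool_pos: [0.5556, -0.0527, 0.0537]
tool_rot: [-171.6, 0.0, 90.2]
force: [3.2, -0.3, -2.1]
grip_width: 0.0438
```

Emit:
move_arm(steps=[[3.5,0,-0.1,-0.6,0,0,0],[3.5,0,-0.1,-0.8,0,0,0],[3.5,0.1,-0.1,-0.8,0,0,0],[3.5,0.1,-0.1,-0.8,0,0,0],[3.5,0.2,-0.1,-0.8,0,0,0]])

```text
time_s: 22.93
tool_pos: [0.5556, -0.0487, 0.0928]
tool_rot: [-171.5, 0.0, 90.2]
force: [3.9, -4.9, -15.9]
grip_width: 0.0445
```

Run:
```python
from h import *
o=env.get_obs();print(o['tool_pos'],o['force'],o['grip_width'])
s=viewer.read_camera('scene')['img']; s=cv2.resize(s[130:260,190:350],None,fx=4.5,fy=4.5)
cv2.imwrite('pics/c19.png',s[:,:,::-1])
```

```text
[ 0.5556     -0.04869704  0.0927866 ] [  3.92334889  -4.90379207 -15.93077729] 0.044519851676232465
```

View pics/c19.png

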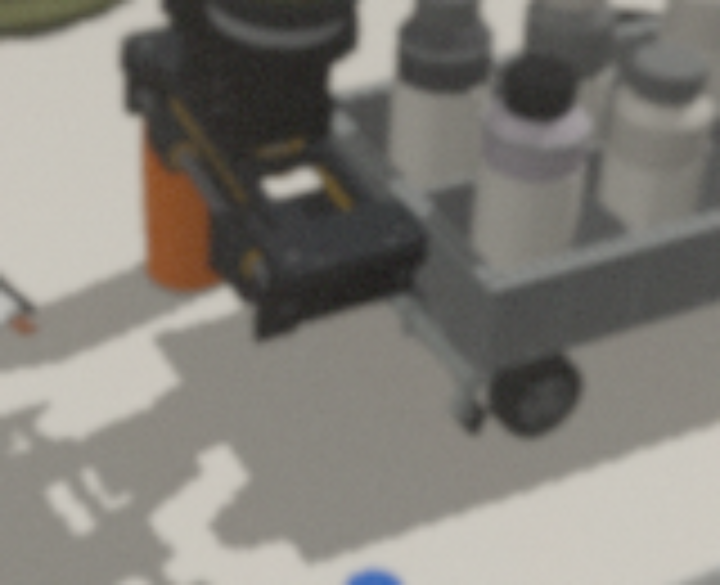

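Emit:
move_arm(steps=[[3.5,0,0,0.2,0,0,0],[5.5,0,0,0,0,0,0],[7,0,0,0,0,0,0],[8.5,0,0,0,0,0,0],[8.5,0,0,0,0,0,0]])

```text
time_s: 23.4
tool_pos: [0.5539, -0.0488, 0.0895]
tool_rot: [-171.3, -0.0, 90.2]
force: [-1.2, -0.5, 0.2]
grip_width: 0.0637
```

Emit:
move_arm(steps=[[8.5,0,0,0,0,0,0],[8.5,0,0,0,0,0,0],[8.5,0,0,0,0,0,0],[8.5,0,-0.1,-1,0,0,0],[8.5,0,-0.3,-2,0,0,0]])

```text
time_s: 23.82
tool_pos: [0.5536, -0.0486, 0.1187]
tool_rot: [-171.1, 0.0, 90.2]
force: [0.2, 0.6, 0.6]
grip_width: 0.0844
```

Emit:
move_arm(steps=[[8.5,0,-0.6,-4,0,0,0],[8.5,0,-0.6,-4,0,0,0],[8.5,0,-0.6,-4,0,0,0],[8.5,0,-0.6,-4,0,0,0],[8.5,0,-0.2,-2,0,0,0]])

```text
time_s: 24.23
tool_pos: [0.5577, -0.0495, 0.3082]
tool_rot: [-171.8, -0.0, 90.1]
force: [0.7, -0.5, 0.0]
grip_width: 0.0849
```

Emit:
move_arm(steps=[[8.5,-3,0,0,0,0,0],[8.5,-4,0,0,0,0,0],[8.5,-4,0,0,0,0,0],[8.5,-4,0,0,0,0,0],[8.5,-3,0,0,0,0,0]])

```text
time_s: 24.65
tool_pos: [0.556, -0.2326, 0.3032]
tool_rot: [-171.5, 0.1, 90.0]
force: [0.2, -0.8, -0.9]
grip_width: 0.0848
```

Run:
```python
from h import *
o=env.get_obs();print(o['tool_pos'],o['force'],o['grip_width'])
for n in ('top','scene'): save(viewer.read_camera(n),f'pics/{n}20.png')
a=cv2.imread('pics/scene20.png'); cv2.imwrite('pics/s20z.png',cv2.resize(a[85:230,225:400],None,fx=4,fy=4,interpolation=cv2.INTER_CUBIC))
```

```text
[ 0.5559709  -0.23263131  0.30316811] [ 0.15251573 -0.82983164 -0.87703651] 0.084828109183162
```

View pics/top20.png

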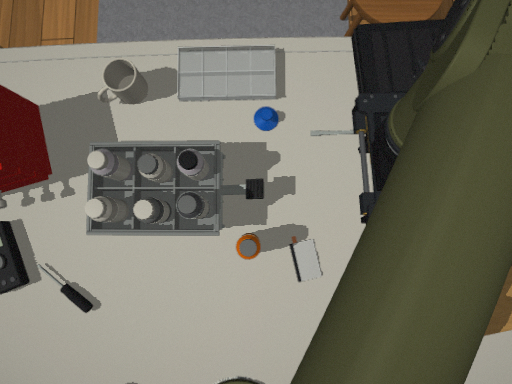

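View pics/s20z.png

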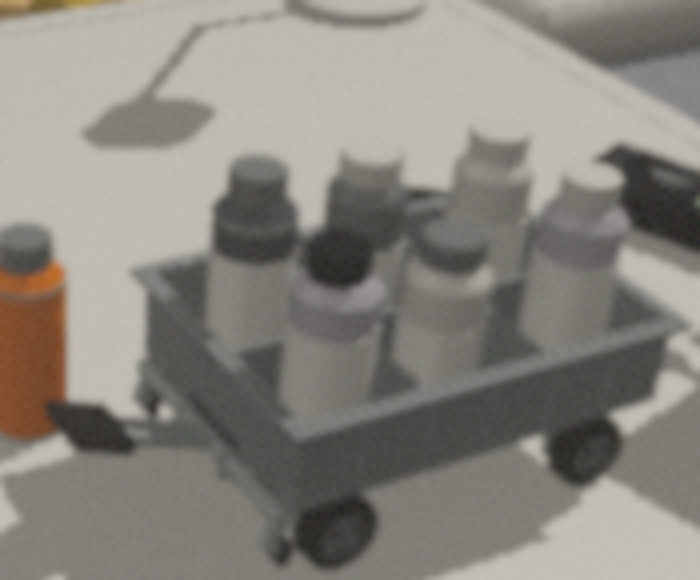

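Emit:
move_arm(steps=[[8.5,0,0,0,0,0,0],[8.5,0,0,0,0,0,0],[8.5,0,0,0,0,0,0],[8.5,0,0,0,0,0,0],[8.5,0,0,0,0,0,0]])

```text
time_s: 25.17
tool_pos: [0.5575, -0.2274, 0.302]
tool_rot: [-171.4, -0.0, 90.3]
force: [0.6, 0.3, 0.0]
grip_width: 0.0845
```

Run:
```python
from h import *
c=viewer.read_camera('top'); a=cv2.imread('pics/top20.png')[:,:,::-1]
print('diff crate',np.abs(c['img'][130:245,75:280].astype(int)-a[130:245,75:280]).mean())
t=cv2.resize(c['img'][130:245,75:280],None,fx=3.8,fy=3.8,interpolation=cv2.INTER_CUBIC);cv2.imwrite('pics/t21.png',t[:,:,::-1])
print('can',onplane(c,100,159.5,.204),'bottle',onplane(c,146.5,209.5,.194))
o=env.get_obs();print(o['time_s'],o['force'],job.sign_off())
```

```text
diff crate 1.999406150583245
can [0.60303694 0.24829348 0.204     ] bottle [0.50681308 0.15951337 0.194     ]
the job is handed in; nothing more can be done
25.2167 [ 0.45229519 -0.2470743   0.15912992] None
```

The whole sequence is done and handed in at about 25 s. I pressed the brake pedal down until it locked, then set the can in the far-end cell and the bottle in the middle cell. After that I pinched the pedal and lifted it back up to release the brake.

**Last checks:**
- **Pedal:** the final pictures show it raised. It was never read as an angle.
- **Containers:** all six stand upright in their own cells in the picture.
- **Crate and loose items:** the crate looked to be where it started and still: two pictures about half a second apart matched to within image noise. The spudger, battery and suction cup looked undisturbed.
- **Robot:** the arm was clear of everything, with no force on the tool.

**Disagreement:** the top and wrist cameras put the crate up to 8 mm apart along its length. A rough by-eye reading of the cap centres put the can and bottle about 13–15 mm from the cell centres. The tool position at release put them within about 2 mm of the centres I was aiming for. Both readings are within the 28 mm limit.

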